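Refit the snap ring on the revolving skewer stand

ROBOT

A 6-joint arm with a two-finger parallel gripper is mounted at the origin on the work surface. World frame = base frame: x ahead of the robot, y to its left, z up, the work surface at z = 0. Lengths are in m, angles in rad, forces in N, time in s.
With the tool pointing down it reaches from about 0.375 to 0.9 m from the base axis. Payload 3.1 kg.
Tool frame: the origin (TCP) lies midway between the tips of the shut fingers; the grasp point (between the pads) lies 19 mm behind it; z points along the fingers, y is the line along which they close (so a half turn about z gives the same grasp; the last joint's range is limited). The gripper opens to 85 mm and grips with 20 to 120 N. Pads are 22 mm wide; open, the fingers measure 114 mm over their backs; the gripper's body (76 mm by 85 mm) begins 54 mm behind the grasp point. The pads swing forward as they close: fully open they stand 13 mm farther back than shut.
Start: joints at [0.966, 0.527, 1.433, -0, 1.181, -0.178], TCP at [0.259, 0.569, 0.231] pointing down, gripper open.
Joint ranges: [-3.08, 3.08], [-0.75, 2.2], [0.22, 2.44], [-1.43, 4.57], [0, 2.65], [-2.85, 2.85]. Speed limits (rad/s): [2.79, 2.79, 3.14, 3.14, 3.14, 3.14].

INTERFACE

Orientations are given as a unit quaternion [x, y, z, w].
In Python, from station import manip gives the robot as it stands. The module is installed in compiled form; this text tells all that it offers.
- The arm moves only by the tool apply_moves, never from a script. Its arguments are lists of equal length, an entry for each row: "claw": the gripper's target within -1 to 1 (fully open at 1, half-way at 0, shut at -1); "travel": the shift along the tool's x, y, z scaled (see below), a list of three; "turn": the turn, a rotation vector about the tool's x, y, z scaled (see below), a list of three. In form: {"claw": [claw, ...], "travel": [[dx, dy, dz], ...], "turn": [[rx, ry, rz], ...]}. A call has 1 to 5 rows; each row is the pose to reach, as a shift and turn from the pose commanded when the call began, along the tool's axes at that moment, turning the shorter way round; what a row does not reach only later rows make up. The controller multiplies each number of a shift by 800 mm and each number of a turn by 180 degrees. A row lasts 1/12 s, in which the tool goes at most 41.7 mm and 7.16 degrees, less where a joint would pass 70% of its speed; a pose out of reach is approached as far as the arm can. A call with a number of a shift or a turn outside -1 to 1 is refused whole. A call with a gripper value outside its range is refused whole. The fingers move at their own pace and stop on an object; "newtons" is the grip in N (left out, the last holds). Time passes only in rows, so rows that repeat a pose let the fingers close. It gives the time, the measured TCP pose, the force, the opening and the grip force at its end, in the units of the state.
- manip.sense(): the state, without advancing time (a new reading comes with each control period).
- manip.snapshot(name): name is "side" or "top" or "wrist"; returns a dict with "pixels" (480x640x3 uint8, red, green, blue), "depth" (480x640 float32, m along the optical axis (not along the pixel's ray), 0 where there is no reading), "intrinsics" (3x3 intrinsics, pixels), "R" (3x3) and "t" (3): a world point X has camera coordinates R X + t. Camera axes: x right, y down, z forward; pixel columns grow to the right and rows downward; lengths in m; the calibration is good to about 2 mm. The wrist camera is an equidistant fisheye: a pixel r from the principal point sees the ray r / f radians off the axis. A picture is of the moment at which its call begins.
- manip.sign_off(): hands the job in; it is judged then, once.
The state is a dict: "t": time; "q": joint angles; "qd": joint speeds; "tau": joint torques, N m; "tcp_pos": TCP position; "tool_rot": TCP orientation; "force": force on the tool from outside, world axes, zero at the start; "ft_torque": the same for the moment, N m; "finger_gap": opening from 0.0 (shut) to 1.0 (fully open); "gripper_force": force on a finger pad.
Only numpy, scipy, OpenCV 4.12 (cv2) and the standard library are available. Lean on these libraries where they do the work, as an engineer would, in place of code of your own. Each camera call takes 0.05 s, during which the arm holds its last target. There are 200 camera calls.

TASK

The revolving skewer stand has been washed, and its black snap ring lies loose on the shoulder of the spindle. Take the snap-ring pliers out of their wooden block, put the tips into the ring's two eyes, spread it just enough to pass over the spindle, lower it until you feel the sprung brass washer, press that down gently until the ring is level with the groove, and let it close into the groove; do not overstretch the ring, press the washer too hard or touch the ring with the gripper. Then put the pliers back in the block, upright and fully home, and leave the dish, the spatula and the skewer cup where they are.

Things in the scene. Friction and masses are not known exactly. Their poses are not given: they have to be found in the camera images.
- stand: Revolving skewer stand, fixed, steel: base 150 mm across; notched rotor disc 140 mm across, 48 to 51 mm up, turning freely; upright spindle 35 mm in diameter with a ring groove 31 mm in diameter and 6 mm high. The groove's upper edge lies 13 to 25 mm below the shoulder: it differs from stand to stand, so feel for it. Origin: centre of the underside; z is the spindle axis.
- shoulder (a point): Point on the spindle axis at its flat shoulder, 101 mm up, where the 35 mm diameter ends; above it stands a stud 22 mm across, up to 116 mm. The ring starts lying on this shoulder.
- ring: Black snap ring of spring plastic, 30 g, 4 mm thick (ears 6 mm), 5 mm wide, free inside diameter 31.6 mm; slides easily on the washer. Origin: its centre at the underside, moving with its back; x points to the open side with the eyes, z up. Starts flat on the shoulder round the stud, to 1.5 mm off centre, eyes away from the robot (to 1 rad either side). Over 0.8 N down on the ears tips it there.
- eye_l (a point): Centre of the eye (a square hole 6.4 mm wide through an ear 10.8 mm square and 6 mm high) on the ring's +y side, at the ear's top face, 6 mm above the underside; closed, it is at x 23.8, y +7 mm of the ring.
- eye_r (a point): Centre of the like eye on the ring's -y side, at the ear's top face; closed, it is at x 23.8, y -7 mm of the ring.
- ring_l (a joint): Spread of the ring, rad (both arms alike): 0 closed, eyes 14 mm apart; +7.6 mm per 0.1. Each eye takes 2.4 N to start, 8 N at 0.27. It clears the 35 mm spindle from 0.20 if well centred; 0.27 (eyes 34.5 mm apart) leaves 0.9 mm all round. Centred means the ring's origin lies behind the axis, away from the eyes, by 1.2 mm per 0.1 rad. Above 0.38 (42.5 mm) it is overstretched.
- block: Wooden tool block, fixed, 70 x 80 x 75 mm (x, y, z), with a rectangular pocket 12 mm (x) by 34 mm (y), 69 mm deep, in its top. Origin: centre of the underside.
- pocket (a point): Centre of the pocket's mouth, in the top of the block, 75 mm above the work surface.
- pliers: External snap-ring pliers, 0.18 kg, loose, standing tips down in the block; squeezing the red handles spreads the tips. Origin: centre of the pivot piece (22 x 40 x 16 mm, x, y, z), which rests on the block's top when home (origin 8 mm above the pocket point). z points up along the handles, y is the line along which handles and tips part.
- grip (a point): Point midway between the handles, 65 mm above the pliers' origin. Grips 16 mm wide (x), 8 mm thick, 44 to 91 mm above the origin; at rest splayed, 57 mm over the outer faces at 70 mm and 66 mm at the top; parallel, 29 mm over, at 0.20 rad. Below each, at 44 mm, a guard stands out 6 mm. A spring parts them: 5 N each to start, 15 N with the ring fully spread.
- tip_l (a point): Centre of the flat end shoulder of the +y jaw (7 x 7.2 mm), 60 mm below the pliers' origin, at y +4 mm at rest. A knurled pin 3 mm thick, slightly toed out, stands 5.3 mm farther down from it, to go into an eye until the shoulder just meets the top of the ear.
- tip_r (a point): Centre of the like shoulder of the -y jaw, at y -4 mm at rest, with the other pin.
- pliers_l (a joint): Opening of the pliers, rad: 0 at rest, pins 8 mm apart (centres); +12.5 mm per 0.1, so 0.05 fits the closed ring's eyes and 0.22 to 0.25 spreads them to 34 mm; stop at 0.32. Held 65 to 75 mm above the origin, the tips part by about 0.9 mm per mm that the handles close. Lift with a light squeeze (54 mm over the grips): in the pocket the pins can part to 18 mm at most.
- dish: Empty blue ceramic olive dish, 110 mm across, 40 mm high, loose. Origin: centre of its underside.
- spatula: Spatula with a hard orange silicone blade and a black handle, 270 mm long, lying flat and crosswise in front of the robot, loose. Origin: near its middle, on the work surface; its length is its x axis.
- skewers: Stainless skewer cup, 80 mm across, 115 mm high, with six skewers standing in it up to 240 mm, loose. Origin: centre of its underside.
- bearing: Steel bearing housing, 62 mm across, 46 to 64 mm up the spindle (origin: centre of underside), carrying a sprung brass washer 56 mm across. Free, the washer's face stands 3 mm above the groove's lower edge, 16 to 28 mm below the shoulder. 1.5 N starts it, 6 N per mm, 3 mm travel. The ring must press it in by 1 mm (7.5 N) and be held so while it closes: 9 N is right, over 12 N spoils it.
Mind the look-alikes: they are no part of the job. Leave any turquoise look-alike of the pliers alone.

How it is judged:
By the outcome, as a careful person would: the job done as asked, in the order asked, and still so for the second after the job is handed in, with the robot touching nothing.
It also fails if it takes over 72 s, if anything falls off the work surface, if the arm or the gripper's body presses on something with over 40 N, if the wrist force passes 120 N, or if a joint passes its speed limit or range.

## Working session

There is one attempt and no reset: what is moved stays moved. The work goes in short steps, Python scripts to look and compute and a tool call to move; the robot and the scene stay as the last step left them, time stands still between calls to the robot, and variables do not carry over. Pictures are saved under pics/ and viewed, at most 10 in all, crops included, and the job is handed in when it is done.

Besides the shell and the picture viewer there is one more tool, called after "Call:" in YAML: its name, and indented under it one key for each argument. apply_moves: Moves the arm, as the interface text tells. Shifts and turns lie within -1 to 1; 1 stands for 800 mm of shift or 180 degrees of turn. Its arguments: {"type":"object","properties":{"claw":{"type":"array","items":{"type":"number"}},"travel":{"type":"array","items":{"type":"array","items":{"type":"number"}}},"turn":{"type":"array","items":{"type":"array","items":{"type":"number"}}},"newtons":{"type":"number"}},"required":["claw","travel","turn"]}

```bash
mkdir -p pics
cat > h.py <<'E'
import numpy as np, cv2
from station import manip
from scipy.spatial.transform import Rotation as Ro
def snap(n):
    s=manip.snapshot(n); np.savez(''+n+'.npz',**s); return s
def ray(s,u,v,fish=False):
    K=s['intrinsics'];x=(u-K[0,2])/K[0,0];y=(v-K[1,2])/K[1,1]
    if fish:
        r=np.hypot(x,y)+1e-12;d=np.array([x/r*np.sin(r),y/r*np.sin(r),np.cos(r)])
    else: d=np.array([x,y,1.])
    R=s['R'];return -R.T@s['t'],R.T@d
def onplane(s,u,v,z,fish=False):
    o,d=ray(s,u,v,fish);return o+d*(z-o[2])/d[2]
def proj(s,P,fish=False):
    c=s['R']@np.asarray(P)+s['t'];K=s['intrinsics']
    if fish:
        rr=np.hypot(c[0],c[1])+1e-12;th=np.arctan2(rr,c[2]);x,y=c[0]/rr*th,c[1]/rr*th
    else: x,y=c[0]/c[2],c[1]/c[2]
    return K[0,0]*x+K[0,2],K[1,1]*y+K[1,2]
def cloud(s):
    z=s['depth'];v,u=np.indices(z.shape);K=s['intrinsics']
    P=np.stack([(u-K[0,2])/K[0,0]*z,(v-K[1,2])/K[1,1]*z,z],-1)
    return (P-s['t'])@s['R']
def tri(rays):
    A=np.zeros((3,3));b=np.zeros(3)
    for o,d in rays:
        d=d/np.linalg.norm(d);M=np.eye(3)-np.outer(d,d);A+=M;b+=M@o
    return np.linalg.solve(A,b)
E
python3 - <<'E'
from h import *
ims=[]
for n in('side','top','wrist'):
    s=snap(n);print(n,s['intrinsics'].tolist(),(-s['R'].T@s['t']).round(3),s['R'][2].round(3))
    cv2.imwrite(f'pics/{n}0.png',s['pixels'][:,:,::-1])
print(manip.sense())
E
```

```text
side [[464.4464527860186, 0.0, 318.8644869621692], [0.0, 464.4464527860186, 240.92412903012897], [0.0, 0.0, 1.0]] [0.404 0.528 0.635] [ 0.189 -0.754 -0.63 ]
top [[443.97427269683516, 0.0, 317.58964841364093], [0.0, 443.97427269683516, 240.489842135819], [0.0, 0.0, 1.0]] [ 0.491 -0.081  0.907] [ 0.112 -0.043 -0.993]
wrist [[371.64829954431775, 0.0, 323.49740172545427], [0.0, 371.64829954431775, 239.32555056515426], [0.0, 0.0, 1.0]] [0.198 0.597 0.373] [ 0.244 -0.112 -0.963]
{'t': 0.15, 'q': array([ 9.65552138e-01,  5.28229034e-01,  1.43361586e+00, -1.36719096e-05,
        1.18138552e+00, -1.78526066e-01]), 'qd': array([ 0.00054589, -0.00351343, -0.003721  ,  0.00044749,  0.00030516,
        0.00136453]), 'tau': array([ 1.43609406e-03, -4.42742121e+01, -1.78276509e+01, -1.86785419e-04,
        5.57797452e-03,  3.88441578e-06]), 'tcp_pos': array([0.25835368, 0.56850245, 0.2305704 ]), 'tool_rot': array([ 2.11741371e-01,  9.77325392e-01, -7.59217335e-04, -3.06913744e-04]), 'force': array([ 0.18614195,  0.61330122, -0.21681848]), 'ft_torque': array([ 0.02024651, -0.03397258,  0.0442363 ]), 'gripper_force': 0.0, 'finger_gap': 0.9988245412871781}
```

View pics/side0.png

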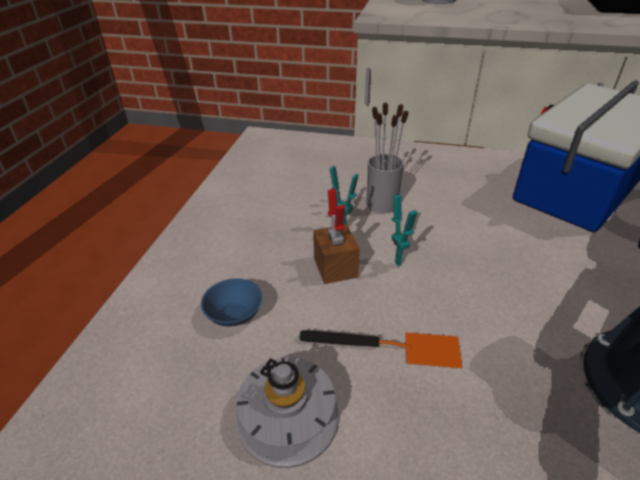

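View pics/top0.png

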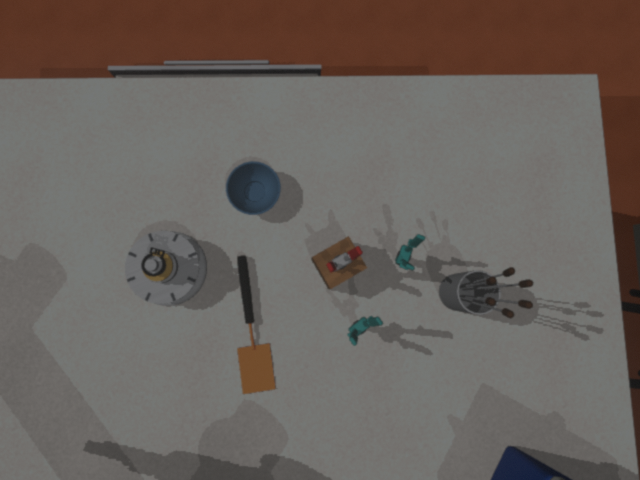

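The side view shows the block at (336,250) with red handles at (333,200) and (340,217), the stand at (287,405) and the black ring at (285,374). The top view shows the block at (340,262), red handles at (335,267) and (358,254), and the ring at (153,264) with ears near (158,252). The turquoise pliers are look-alikes.

Run:
```python
from h import *
S={n:dict(np.load(n+'.npz')) for n in('side','top')}
for n,s in S.items():
    P=cloud(s);hsv=cv2.cvtColor(s['pixels'],cv2.COLOR_RGB2HSV);H,Sa,V=hsv[...,0],hsv[...,1],hsv[...,2]
    work=(P[...,2]>0.02)&(P[...,2]<0.3)&(P[...,0]>.25)&(P[...,0]<.9)&(abs(P[...,1])<.6)
    red=work&((H<5)|(H>173))&(Sa>150)&(P[...,2]>.1)
    nl,L,st,c=cv2.connectedComponentsWithStats(red.astype(np.uint8))
    for i in range(1,nl):
        if st[i,4]>15:
            p=P[L==i];print(n,'red',st[i].tolist(),c[i].round(1),np.median(p,0).round(4),p.min(0).round(3),p.max(0).round(3))
    br=work&(H>5)&(H<18)&(Sa>90)&(P[...,2]<.09)&(P[...,2]>.068)&(abs(P[...,1]+.12)<.1)
    p=P[br];print(n,'blocktop',len(p),np.median(p[:,2]).round(4))
    if len(p)>20:
        r=cv2.minAreaRect((p[:,:2]*1000).astype(np.float32));print(r)
    # stand
    near=work&(P[...,1]>.15)
    disc=near&(abs(P[...,2]-.05)<.004);p=P[disc];print('disc',len(p),np.median(p[:,2]),cv2.minEnclosingCircle((p[:,:2]*1000).astype(np.float32)))
    top=near&(P[...,2]>.109);p=P[top];print('stud',len(p),np.median(p,0).round(4),cv2.minEnclosingCircle((p[:,:2]*1000).astype(np.float32)) if len(p) else 0)
    blk=near&(V<50)&(P[...,2]>.095);p=P[blk];print('black',len(p),np.median(p,0).round(4),cv2.minEnclosingCircle((p[:,:2]*1000).astype(np.float32)) if len(p) else 0)
    u,v=(285,378) if n=='side' else (154,262)
    cv2.imwrite(f'pics/c_{n}.png',cv2.resize(s['pixels'][v-30:v+30,u-30:u+30,::-1],(400,400),interpolation=cv2.INTER_CUBIC))
a=[cv2.imread(f'pics/c_{n}.png') for n in('side','top')]
s=S['top'];a2=cv2.resize(s['pixels'][230:290,305:375,::-1],(467,400),interpolation=cv2.INTER_CUBIC)
cv2.imwrite('pics/c0.png',cv2.resize(np.hstack(a+[a2]),(800,252)))
```

```text
side red [328, 189, 17, 41, 367] [335.7 209.7] [ 0.5389 -0.1397  0.1455] [ 0.523 -0.183  0.117] [ 0.561 -0.126  0.172]
side blocktop 775 0.0745
((542.701904296875, -155.2555694580078), (71.28085327148438, 80.48277282714844), 27.824039459228516)
disc 4107 0.05101024820621459 ((544.4275512695312, 181.2789764404297), 70.04208374023438)
stud 215 [0.5434 0.1824 0.1157] ((544.2206420898438, 180.52748107910156), 11.077428817749023)
black 356 [0.5497 0.1815 0.1047] ((549.4783325195312, 177.2557830810547), 25.472944259643555)
top red [348, 247, 13, 9, 62] [355.1 251.3] [ 0.5549 -0.1769  0.1641] [ 0.549 -0.183  0.124] [ 0.561 -0.168  0.175]
top red [327, 263, 6, 9, 30] [329.6 266.8] [ 0.529  -0.1321  0.1703] [ 0.522 -0.136  0.167] [ 0.536 -0.127  0.173]
top blocktop 1096 0.0751
((542.3890991210938, -156.4539337158203), (67.99285888671875, 79.46263122558594), 28.448400497436523)
disc 2243 0.05119288352486626 ((544.2709350585938, 181.00765991210938), 69.83580780029297)
stud 139 [0.5449 0.1786 0.1156] ((553.329345703125, 174.22911071777344), 21.768861770629883)
black 161 [0.5471 0.1746 0.1054] ((550.0122680664062, 176.8926544189453), 24.438108444213867)
```

View pics/c0.png

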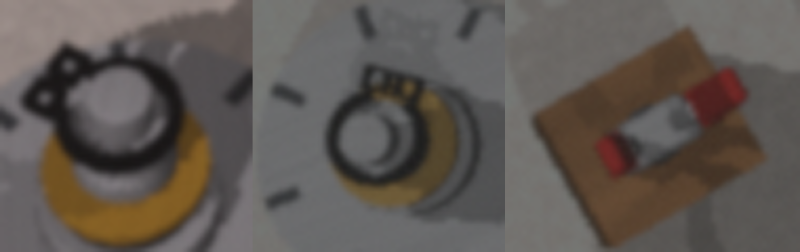

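The crop shows the ring round the stud with its ears up and slightly right (far side of the robot), and the pliers in the block. The geometry agrees with the text. I'll move so that the wrist camera sits over the ring.

Call:
apply_moves:
  claw: [1,1,1,1,1]
  travel:
    - [-0.04,-0.02,0.005]
    - [-0.08,-0.04,0.01]
    - [-0.12,-0.06,0.015]
    - [-0.16,-0.08,0.02]
    - [-0.203,-0.098,0.025]
  turn:
    - [0,0,0]
    - [0,0,0]
    - [0,0,0]
    - [0,0,0]
    - [0,0,0]
  newtons: 20

```text
t: 0.57
tcp_pos: [0.374, 0.4288, 0.2109]
tool_rot: [0.211, 0.977, -0.0, -0.0]
force: [1.0, 0.1, 0.0]
finger_gap: 0.998
gripper_force: 0.0
```

Call:
apply_moves:
  claw: [1,1,1,1,1]
  travel:
    - [-0.04,-0.02,0.005]
    - [-0.08,-0.04,0.01]
    - [-0.12,-0.06,0.015]
    - [-0.16,-0.08,0.02]
    - [-0.203,-0.098,0.025]
  turn:
    - [0,0,0]
    - [0,0,0]
    - [0,0,0]
    - [0,0,0]
    - [0,0,0]

```text
t: 0.98
tcp_pos: [0.4896, 0.2901, 0.1909]
tool_rot: [0.212, 0.977, -0.0, -0.001]
force: [0.7, 2.0, -0.2]
finger_gap: 0.998
gripper_force: 0.0
```

Call:
apply_moves:
  claw: [1,1,1,1,1]
  travel:
    - [-0.05,-0.025,0.005]
    - [-0.1,-0.05,0.015]
    - [-0.15,-0.075,0.02]
    - [-0.203,-0.098,0.025]
    - [-0.203,-0.098,0.025]
  turn:
    - [0,0,0]
    - [0,0,0]
    - [0,0,0]
    - [0,0,0]
    - [0,0,0]

```text
t: 1.4
tcp_pos: [0.6087, 0.1483, 0.1706]
tool_rot: [0.214, 0.977, -0.001, 0.002]
force: [-0.4, -0.6, -0.2]
finger_gap: 0.998
gripper_force: 0.0
```

Run:
```python
from h import *
s=snap('wrist');st=manip.sense();print(st['t'],st['tcp_pos'],st['tool_rot'],st['q'],st['force'])
P=[.5443,.181,.105];u,v=map(int,proj(s,P,True));print(u,v,(-s['R'].T@s['t']).round(4))
a=s['pixels'][v-70:v+70,u-90:u+90,::-1];cv2.imwrite('pics/w1.png',cv2.resize(a,None,fx=4,fy=4,interpolation=cv2.INTER_CUBIC))
```

```text
1.45 [0.60936874 0.14784277 0.1705284 ] [ 2.14380727e-01  9.76748385e-01 -5.26443798e-04  1.79427936e-03] [ 0.06101794  0.59957909  1.48686522 -0.00229656  1.05198579 -1.07652648] [ 1.55587412 -0.16839985  0.23169893]
327 128 [0.5476 0.1769 0.3131]
```

View pics/w1.png

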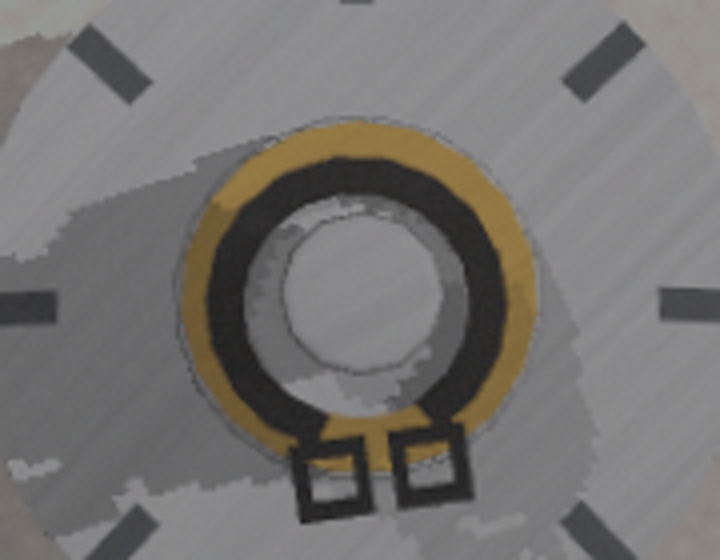

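The wrist crop shows the stud at (363,293), the ring round it, and the eyes at about (335,477) and (431,469), with a slight yaw. I'll now measure these in detail.

```bash
cat >> h.py <<'E'
def xy(st):
    R=Ro.from_quat(st['tool_rot']).as_matrix();return np.degrees(np.arctan2(R[1,1],R[0,1]))
def plan(st,pos,yaw=None):
    "scaled travel and turn from the present pose to a pose pointing down with tool y at yaw deg"
    R=Ro.from_quat(st['tool_rot']).as_matrix()
    tr=R.T@(np.array(pos)-st['tcp_pos'])/.8
    if yaw is None: yaw=xy(st)
    a=np.radians(yaw);y=np.array([np.cos(a),np.sin(a),0]);z=np.array([0,0,-1.]);T=np.c_[np.cross(y,z),y,z]
    rv=Ro.from_matrix(R.T@T).as_rotvec()/np.pi
    return tr.round(4),rv.round(4)
E
python3 - <<'E'
from h import *
s=dict(np.load('wrist.npz'));img=s['pixels'];g=img.max(2)
K=s['intrinsics']
m=(g<62).astype(np.uint8)[58:198,237:417]
m=cv2.resize(m*255,None,fx=1,fy=1)
cs,h=cv2.findContours(m,cv2.RETR_CCOMP,cv2.CHAIN_APPROX_NONE)
for c,hh in zip(cs,h[0]):
    if cv2.contourArea(c)>40: 
        M=cv2.moments(c);u=237+M['m10']/M['m00'];v=58+M['m01']/M['m00'];print(hh[3],cv2.contourArea(c),u,v,onplane(s,u,v,.107,True).round(4))
E1=onplane(s,237+335/4,58+477/4,.107,True);E2=onplane(s,237+431/4,58+469/4,.107,True)
d=E2-E1;print('eyes',E1,E2,np.linalg.norm(d),'ringy',np.degrees(np.arctan2(d[1],d[0])))
print('stud',onplane(s,237+363/4,58+293/4,.116,True))
print('ringc',onplane(s,237+356/4,58+301/4,.105,True))
# height check by top/side depth and wrist tri: ears
P=cloud(dict(np.load('side.npz')));
E
```

```text
-1 70.0 243.3190476190476 134.37857142857143 [0.5268 0.1377 0.107 ]
-1 2046.0 326.90070055392636 143.66088302378625 [0.5518 0.1773 0.107 ]
1 154.5 319.8791801510248 177.2588996763754 [0.5671 0.1659 0.107 ]
1 154.0 344.0909090909091 173.754329004329 [0.5709 0.179  0.107 ]
eyes [0.56733387 0.166372   0.107     ] [0.57185688 0.17896509 0.107     ] 0.01338070997051432 ringy 70.24342681903275
stud [0.545773   0.18042129 0.116     ]
ringc [0.54628506 0.17926842 0.105     ]
```

```bash
cat >> h.py <<'E'
def chain(st,pos,yaw,n,yaw0=None):
    "n equal calls: scaled travel in the tool frame at each call's start, turn about tool z"
    y0=xy(st);p0=np.array(st['tcp_pos']);dy=yaw-y0;dp=(np.array(pos)-p0)/n
    for k in range(n):
        a=np.radians(y0+dy*k/n);y=np.array([np.cos(a),np.sin(a),0]);z=np.array([0,0,-1.]);T=np.c_[np.cross(y,z),y,z]
        print('call',k,(T.T@dp/.8).round(4),'turn z',round(-dy/n/180,4))
E
python3 - <<'E'
from h import *
st=manip.sense();print(st['tcp_pos'],xy(st),st['t']);chain(st,[.5424,-.156,.25],-61.9,4)
E
```

```text
[0.60936874 0.14784277 0.1705284 ] 65.24153142513667 1.45
call 0 [-0.0208 -0.095  -0.0248] turn z 0.1766
call 1 [-0.0677 -0.0698 -0.0248] turn z 0.1766
call 2 [-0.0943 -0.0237 -0.0248] turn z 0.1766
call 3 [-0.0926  0.0295 -0.0248] turn z 0.1766
```

Call:
apply_moves:
  claw: [1,1,1,1,1]
  travel:
    - [-0.004,-0.019,-0.005]
    - [-0.008,-0.038,-0.01]
    - [-0.012,-0.057,-0.015]
    - [-0.017,-0.076,-0.02]
    - [-0.021,-0.095,-0.025]
  turn:
    - [0,0,0.035]
    - [0,0,0.07]
    - [0,0,0.106]
    - [0,0,0.141]
    - [0,0,0.1766]

```text
t: 1.87
tcp_pos: [0.5877, 0.0772, 0.1912]
tool_rot: [0.473, 0.881, -0.0, -0.001]
force: [0.9, -0.1, 0.3]
finger_gap: 0.999
gripper_force: 0.0
```

Call:
apply_moves:
  claw: [1,1,1,1,1]
  travel:
    - [-0.014,-0.014,-0.005]
    - [-0.027,-0.028,-0.01]
    - [-0.041,-0.042,-0.015]
    - [-0.054,-0.056,-0.02]
    - [-0.068,-0.07,-0.025]
  turn:
    - [0,0,0.035]
    - [0,0,0.07]
    - [0,0,0.106]
    - [0,0,0.141]
    - [0,0,0.1766]

```text
t: 2.28
tcp_pos: [0.5713, 0.0011, 0.2113]
tool_rot: [0.696, 0.718, -0.0, -0.001]
force: [0.2, 0.5, 0.6]
finger_gap: 0.998
gripper_force: 0.0
```

Call:
apply_moves:
  claw: [1,1,1,1,1]
  travel:
    - [-0.019,-0.005,-0.005]
    - [-0.038,-0.009,-0.01]
    - [-0.057,-0.014,-0.015]
    - [-0.076,-0.019,-0.02]
    - [-0.094,-0.024,-0.025]
  turn:
    - [0,0,0.035]
    - [0,0,0.07]
    - [0,0,0.106]
    - [0,0,0.141]
    - [0,0,0.1766]

```text
t: 2.7
tcp_pos: [0.5549, -0.0748, 0.2313]
tool_rot: [0.866, 0.499, -0.0, -0.001]
force: [0.1, -0.4, 1.1]
finger_gap: 0.997
gripper_force: 0.0
```

Call:
apply_moves:
  claw: [1,1,1,1,1]
  travel:
    - [-0.023,0.007,-0.006]
    - [-0.046,0.015,-0.012]
    - [-0.07,0.022,-0.018]
    - [-0.093,0.03,-0.025]
    - [-0.093,0.03,-0.025]
  turn:
    - [0,0,0.0353]
    - [0,0,0.0706]
    - [0,0,0.106]
    - [0,0,0.141]
    - [0,0,0.1766]

```text
t: 3.12
tcp_pos: [0.5396, -0.1542, 0.2523]
tool_rot: [0.97, 0.242, 0.0, 0.001]
force: [1.9, 0.3, 0.2]
finger_gap: 1.001
gripper_force: 0.0
```

Call:
apply_moves:
  claw: [1,1]
  travel:
    - [0,0,0]
    - [0,0,0]
  turn:
    - [0,0,0]
    - [0,0,0]

```text
t: 3.28
tcp_pos: [0.5391, -0.1508, 0.2511]
tool_rot: [0.969, 0.247, -0.0, -0.001]
force: [-0.0, -0.6, 0.6]
finger_gap: 1.0
gripper_force: 0.0
```

Run:
```python
from h import *
s=snap('wrist');st=manip.sense();print(st['t'],st['tcp_pos'],xy(st),st['q'],st['force'])
img=s['pixels'];hsv=cv2.cvtColor(img,cv2.COLOR_RGB2HSV)
red=(((hsv[...,0]<6)|(hsv[...,0]>173))&(hsv[...,1]>140)&(hsv[...,2]>50)).astype(np.uint8)
nl,L,stt,c=cv2.connectedComponentsWithStats(red)
for i in range(1,nl):
    if stt[i,4]>40: print('red',stt[i],c[i])
print([tuple(np.round(proj(s,p,True))) for p in ([.5424,-.156,.075],[.5424,-.156,.174],st['tcp_pos'])])
cv2.imwrite('pics/w2.png',img[:,:,::-1])
```

```text
3.3333 [ 0.53912631 -0.15055258  0.25102198] -61.40947559324151 [-4.72139059e-01  4.16827349e-01  1.57470634e+00  4.01409071e-04
  1.15134192e+00  5.99494501e-01] [ 0.31712176 -0.32111054  0.51750111]
red [286 217  27  41 441] [296.0952381  235.79138322]
red [354 217  31  42 815] [369.07484663 237.35337423]
[(np.float64(330.0), np.float64(217.0)), (np.float64(333.0), np.float64(251.0)), (np.float64(322.0), np.float64(305.0))]
```

View pics/w2.png

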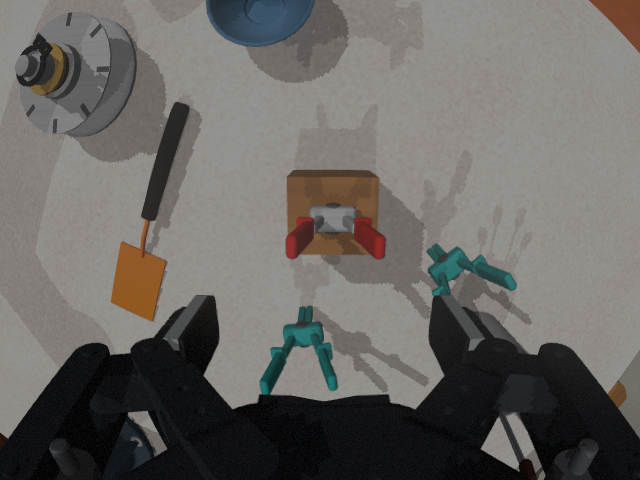

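The wrist view shows the red handles at (296,236) and (369,237), centred on the pivot piece at (333,218) and square to the tool. Next I correct the position and descend.

Run:
```python
from h import *
st=manip.sense();print(plan(st,[.5424,-.156,.127],-61.9))
s=dict(np.load('wrist.npz'))
mid=[(296.1+369.1)/2,236.6];
for z in (.13,.145):print(onplane(s,*mid,z,True))
print(onplane(s,333,218,.091,True), onplane(s,333,251,.174,True))
```

```text
(array([0.0004, 0.0081, 0.155 ]), array([-0.0004,  0.0001,  0.0027]))
[ 0.54025961 -0.15790711  0.13      ]
[ 0.54364098 -0.15566358  0.145     ]
[ 0.54568793 -0.15627759  0.091     ] [ 0.54220924 -0.15601228  0.174     ]
```

Call:
apply_moves:
  claw: [1,1,1,1,1]
  travel:
    - [0.0005,0.008,0.03]
    - [0.0005,0.008,0.07]
    - [0.0005,0.008,0.11]
    - [0.0005,0.008,0.145]
    - [0.0005,0.008,0.155]
  turn:
    - [0,0,0.0027]
    - [0,0,0.0027]
    - [0,0,0.0027]
    - [0,0,0.0027]
    - [0,0,0.0027]

```text
t: 3.75
tcp_pos: [0.54, -0.1546, 0.1231]
tool_rot: [0.97, 0.243, -0.003, -0.003]
force: [-0.8, 0.1, -0.8]
finger_gap: 1.004
gripper_force: 0.0
```

Call:
apply_moves:
  claw: [0.6,0.5,0.42,0.42,0.42]
  travel:
    - [0,0,0]
    - [0,0,0]
    - [0,0,0]
    - [0,0,0]
    - [0,0,0]
  turn:
    - [0,0,0]
    - [0,0,0]
    - [0,0,0]
    - [0,0,0]
    - [0,0,0]

```text
t: 4.17
tcp_pos: [0.544, -0.1575, 0.129]
tool_rot: [0.97, 0.241, 0.001, 0.001]
force: [0.2, 1.1, 1.5]
finger_gap: 0.708
gripper_force: 4.6
```

Call:
apply_moves:
  claw: [0.35,0.35,0.3,0.3,0.3]
  travel:
    - [0,0,0]
    - [0,0,0]
    - [0,0,0]
    - [0,0,0]
    - [0,0,0]
  turn:
    - [0,0,0]
    - [0,0,0]
    - [0,0,0]
    - [0,0,0]
    - [0,0,0]

```text
t: 4.58
tcp_pos: [0.5442, -0.1575, 0.1293]
tool_rot: [0.97, 0.241, 0.002, 0.001]
force: [-0.3, 0.1, 6.2]
finger_gap: 0.65
gripper_force: 5.0
```

Run:
```python
from h import *
st=manip.sense();print(st)
s=snap('wrist');cv2.imwrite('pics/w3.png',s['pixels'][:,:,::-1])
```

```text
{'t': 4.5833, 'q': array([-4.79131782e-01,  5.86822872e-01,  1.67596262e+00,  4.75917811e-04,
        8.74748451e-01,  6.04263010e-01]), 'qd': array([-0.00100717, -0.00010034,  0.00017746,  0.00140314,  0.00061782,
        0.00179227]), 'tau': array([-5.22766393e-01, -3.86797214e+01, -1.17992923e+01, -1.62021616e-01,
       -1.56617761e-01,  7.07985615e-03]), 'tcp_pos': array([ 0.54424758, -0.15753361,  0.12934591]), 'tool_rot': array([0.97048634, 0.24114747, 0.00164288, 0.00120527]), 'force': array([-0.28226333,  0.08042585,  6.224851  ]), 'ft_torque': array([0.12821084, 0.01117783, 0.01760557]), 'gripper_force': 5.019293159712106, 'finger_gap': 0.6500869817499324}
```

View pics/w3.png

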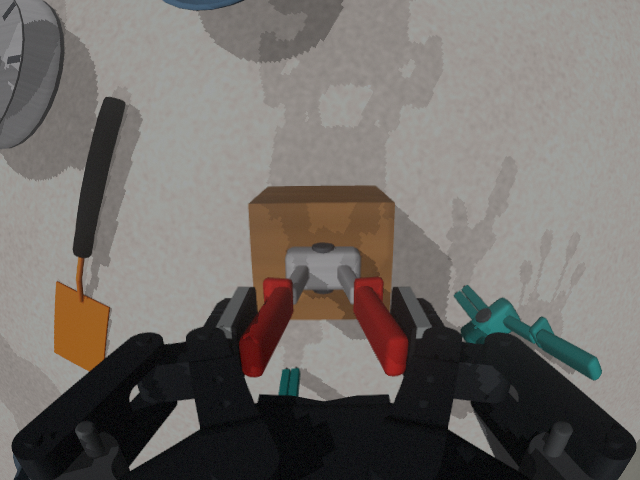

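The pads hold both red handles at mid-height: left near (250,320), right near (400,320). The pivot piece is still on the block. I'm lifting straight up.

Call:
apply_moves:
  claw: [0.28,0.28,0.28,0.28,0.28]
  travel:
    - [0,0,-0.006]
    - [0,0,-0.02]
    - [0,0,-0.04]
    - [0,0,-0.065]
    - [0,0,-0.09]
  turn:
    - [0,0,0]
    - [0,0,0]
    - [0,0,0]
    - [0,0,0]
    - [0,0,0]

```text
t: 5.05
tcp_pos: [0.5424, -0.1569, 0.2004]
tool_rot: [0.97, 0.241, -0.0, -0.0]
force: [-0.4, -0.9, -1.9]
finger_gap: 0.641
gripper_force: 4.4
```

Call:
apply_moves:
  claw: [0.28,0.28,0.28,0.28,0.28]
  travel:
    - [0,0,-0.025]
    - [0,0,-0.05]
    - [0,0,-0.065]
    - [0,0,-0.075]
    - [0,0,-0.075]
  turn:
    - [0,0,0]
    - [0,0,0]
    - [0,0,0]
    - [0,0,0]
    - [0,0,0]

```text
t: 5.47
tcp_pos: [0.5437, -0.1575, 0.2617]
tool_rot: [0.97, 0.241, 0.002, 0.001]
force: [-0.4, 0.4, -1.2]
finger_gap: 0.64
gripper_force: 4.4
```

Run:
```python
from h import *
st=manip.sense();print(st)
# target: eye mid (.5692,.1725), ring y 72deg -> yaw -108 ; rise: pins above .125
chain(st,[.5692,.1725,.275],-108,4)
```

```text
{'t': 5.4667, 'q': array([-4.79294730e-01,  4.11379111e-01,  1.55018493e+00, -1.37907097e-04,
        1.17566890e+00,  6.04389341e-01]), 'qd': array([ 0.00061207,  0.03342895,  0.03901675,  0.00052841, -0.03073   ,
        0.00011539]), 'tau': array([ 1.26228710e-01, -3.98331749e+01, -1.81160134e+01,  1.71407353e-02,
        1.84057401e-01, -1.19339666e-04]), 'tcp_pos': array([ 0.54374988, -0.15754165,  0.26174943]), 'tool_rot': array([0.97047786, 0.24118037, 0.00159259, 0.0014898 ]), 'force': array([-0.36844395,  0.35763296, -1.15013973]), 'ft_torque': array([ 0.01861025,  0.04815871, -0.03304854]), 'gripper_force': 4.429004432167858, 'finger_gap': 0.6403498898764669}
call 0 [ 0.0553 -0.0874 -0.0041] turn z 0.0638
call 1 [ 0.0368 -0.0967 -0.0041] turn z 0.0638
call 2 [ 0.0168 -0.1021 -0.0041] turn z 0.0638
call 3 [-0.0038 -0.1034 -0.0041] turn z 0.0638
```

Call:
apply_moves:
  claw: [0.28,0.28,0.28,0.28,0.28]
  travel:
    - [0.011,-0.017,-0.004]
    - [0.022,-0.035,-0.008]
    - [0.033,-0.052,-0.012]
    - [0.044,-0.07,-0.016]
    - [0.055,-0.087,-0.016]
  turn:
    - [0,0,0.013]
    - [0,0,0.025]
    - [0,0,0.038]
    - [0,0,0.051]
    - [0,0,0.064]

```text
t: 5.88
tcp_pos: [0.5487, -0.0741, 0.2716]
tool_rot: [0.99, 0.141, -0.001, -0.0]
force: [0.5, 0.3, -2.3]
finger_gap: 0.641
gripper_force: 4.4
```

Call:
apply_moves:
  claw: [0.28,0.28,0.28,0.28,0.28]
  travel:
    - [0.007,-0.019,0]
    - [0.015,-0.039,0]
    - [0.022,-0.058,0]
    - [0.029,-0.077,0]
    - [0.037,-0.097,0]
  turn:
    - [0,0,0.013]
    - [0,0,0.025]
    - [0,0,0.038]
    - [0,0,0.051]
    - [0,0,0.064]

```text
t: 6.3
tcp_pos: [0.5547, 0.0086, 0.2709]
tool_rot: [0.999, 0.041, -0.001, -0.0]
force: [-0.5, 0.1, -2.4]
finger_gap: 0.64
gripper_force: 4.4
```

Call:
apply_moves:
  claw: [0.28,0.28,0.28,0.28,0.28]
  travel:
    - [0.003,-0.02,0]
    - [0.007,-0.041,0]
    - [0.01,-0.061,0]
    - [0.013,-0.082,0]
    - [0.017,-0.102,0]
  turn:
    - [0,0,0.013]
    - [0,0,0.025]
    - [0,0,0.038]
    - [0,0,0.051]
    - [0,0,0.064]

```text
t: 6.72
tcp_pos: [0.5613, 0.0912, 0.2709]
tool_rot: [0.998, -0.059, -0.002, 0.0]
force: [-0.8, 0.3, -1.6]
finger_gap: 0.646
gripper_force: 4.4
```

Call:
apply_moves:
  claw: [0.28,0.28,0.28,0.28,0.28]
  travel:
    - [-0.001,-0.03,0]
    - [-0.002,-0.06,0]
    - [-0.003,-0.085,0]
    - [-0.004,-0.1,0]
    - [-0.004,-0.103,0]
  turn:
    - [0,0,0.016]
    - [0,0,0.032]
    - [0,0,0.048]
    - [0,0,0.064]
    - [0,0,0.064]

```text
t: 7.13
tcp_pos: [0.5677, 0.1746, 0.2708]
tool_rot: [0.988, -0.157, -0.001, -0.0]
force: [-0.2, 0.3, -3.1]
finger_gap: 0.639
gripper_force: 4.4
```

Call:
apply_moves:
  claw: [0.28,0.28,0.28]
  travel:
    - [0,0,0]
    - [0,0,0]
    - [0,0,0]
  turn:
    - [0,0,0]
    - [0,0,0]
    - [0,0,0]

```text
t: 7.38
tcp_pos: [0.5685, 0.1715, 0.2717]
tool_rot: [0.987, -0.158, -0.0, 0.0]
force: [-0.4, 0.2, -1.4]
finger_gap: 0.638
gripper_force: 4.4
```

Run:
```python
from h import *
st=manip.sense();print(st['t'],st['tcp_pos'],xy(st),st['force'],st['finger_gap'],plan(st,[.5692,.1725,.2473],-108))
s=snap('wrist');a=s['pixels'][:,:,::-1]
print([np.round(proj(s,p,True)) for p in ([.5692,.1725,.107],[.5692,.1725,.275-.046-.06])])
cv2.imwrite('pics/w4.png',cv2.resize(a[100:340,200:460],None,fx=2.5,fy=2.5,interpolation=cv2.INTER_CUBIC)[:600,:])
```

```text
7.3833 [0.56849506 0.17148879 0.27168777] -108.18433676087929 [-0.38075081  0.19525925 -1.39370461] 0.6381174405837171 (array([ 0.0005, -0.0015,  0.0305]), array([ 0.0003,  0.0003, -0.001 ]))
[array([323., 220.]), array([323., 240.])]
```

View pics/w4.png

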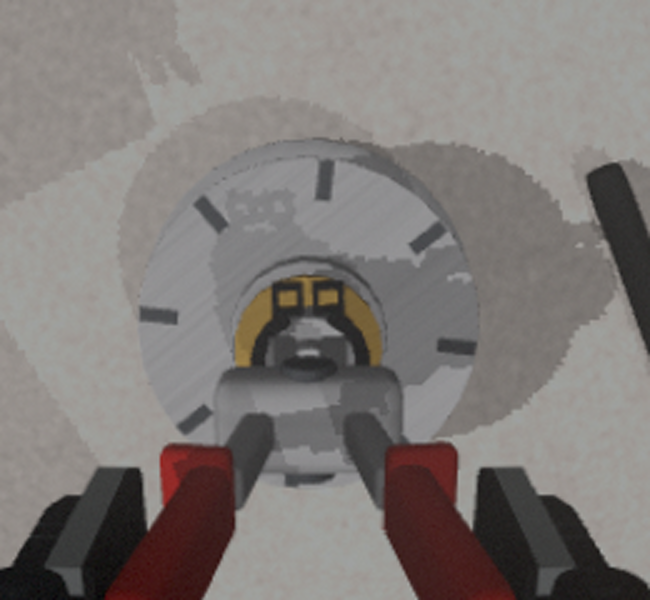

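The wrist crop shows the eyes at (288,297) and (328,296), ahead of the pivot piece centred near (310,421). The pins are hidden behind the pivot. I'll combine the two opposite wrist views and the side view.

Run:
```python
from h import *
s=dict(np.load('wrist.npz'));st=manip.sense();g=s['pixels'].max(2)
K=s['intrinsics']
m=(g<50).astype(np.uint8);m[:205]=0;m[235:]=0;m[:,:295]=0;m[:,350:]=0
cs,h=cv2.findContours(m,cv2.RETR_CCOMP,cv2.CHAIN_APPROX_NONE)
E=[]
for c,hh in zip(cs,h[0]):
    if hh[3]>=0 and cv2.contourArea(c)>15:
        M=cv2.moments(c);u=M['m10']/M['m00'];v=M['m01']/M['m00'];E.append(onplane(s,u,v,.107,True));print(cv2.contourArea(c),u,v,E[-1])
for u,v in((200+288/2.5,100+297/2.5),(200+328/2.5,100+296/2.5)):print(onplane(s,u,v,.107,True))
p=st['tcp_pos']
print('pivot pred crop',(np.array(proj(s,p-[0,0,.0383],True))-[200,100])*2.5)
# pivot corners predicted
R=Ro.from_quat(st['tool_rot']).as_matrix()
for a in(-.011,.011):
  for b in(-.02,.02): print(a,b,(np.array(proj(s,p+R@[a,b,0]-[0,0,.0383],True))-[200,100])*2.5)
q=snap('side');print('side pins pred',[np.round(proj(q,p+R@[0,b,.1116]),1) for b in(-.005,.005)],'eyes',np.round(proj(q,[.5692,.1725,.107]),1))
a=q['pixels'][270:430,200:370,::-1];cv2.imwrite('pics/s5.png',cv2.resize(a,None,fx=3.7,fy=3.7,interpolation=cv2.INTER_CUBIC))
```

```text
82.0 330.7723577235772 218.35365853658536 [0.56829294 0.16564199 0.107     ]
[0.57204603 0.17828422 0.107     ]
[0.56814184 0.16531039 0.107     ]
pivot pred crop [311.19154475 433.30235044]
-0.011 -0.02 [217.0950759  481.22326415]
-0.011 0.02 [405.16877943 481.22315605]
0.011 -0.02 [213.65256896 382.80212325]
0.011 0.02 [408.77072415 382.82107854]
side pins pred [array([261.8, 342.2]), array([266.5, 336.9])] eyes [267.  365.3]
```

View pics/s5.png

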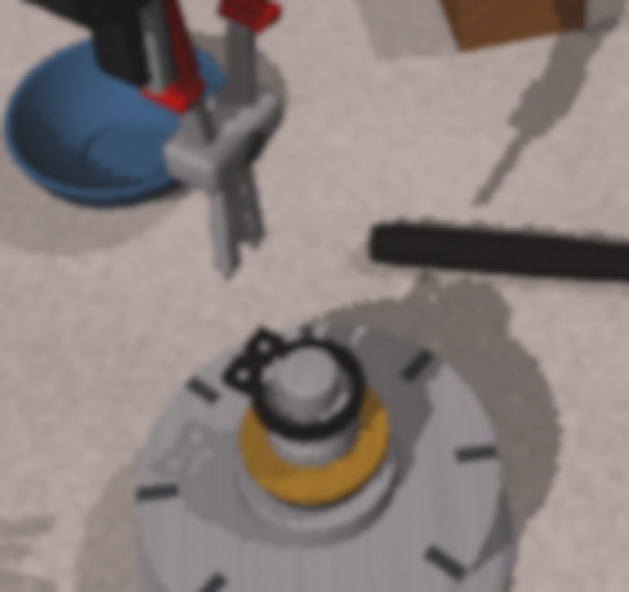

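The side crop shows pin ends at (228,273) and (256,243) above eyes at (240,375) and (264,345), so pin spacing is already close to eye spacing. I'm lowering until the pins are just above the ears and correcting yaw.

Call:
apply_moves:
  claw: [0.28,0.28,0.28,0.28,0.28]
  travel:
    - [0,-0.001,0.015]
    - [0,-0.001,0.035]
    - [0,-0.001,0.05]
    - [0,-0.001,0.058]
    - [0,-0.001,0.058]
  turn:
    - [0,0,-0.0094]
    - [0,0,-0.0094]
    - [0,0,-0.0094]
    - [0,0,-0.0094]
    - [0,0,-0.0094]

```text
t: 7.9
tcp_pos: [0.568, 0.1725, 0.2241]
tool_rot: [0.99, -0.144, -0.002, 0.001]
force: [-0.8, -0.2, -1.9]
finger_gap: 0.639
gripper_force: 4.4
```

Call:
apply_moves:
  claw: [0.28,0.28,0.28,0.28]
  travel:
    - [0,0,0]
    - [0,0,0]
    - [0,0,0]
    - [0,0,0]
  turn:
    - [0,0,0]
    - [0,0,0]
    - [0,0,0]
    - [0,0,0]

```text
t: 8.23
tcp_pos: [0.5695, 0.1733, 0.2266]
tool_rot: [0.99, -0.143, 0.001, -0.0]
force: [0.5, 0.8, -1.1]
finger_gap: 0.646
gripper_force: 4.4
```

Run:
```python
from h import *
st=manip.sense();print(st['t'],st['tcp_pos'],xy(st),st['force'],st['finger_gap'])
q=snap('side');t=snap('top');w=snap('wrist')
c=np.array([.5692,.1725,.107]);o=np.array([.951,-.309,0]);l=np.array([.309,.951,0])
for n,s,f in(('side',q,0),('top',t,0),('wrist',w,1)):
    b=np.array(proj(s,c,f));print(n,b.round(1),[((np.array(proj(s,c+.01*d,f))-b)).round(2) for d in(o,l,np.array([0,0,1.]))])
a=cv2.resize(q['pixels'][330:395,235:305,::-1],(560,520),interpolation=cv2.INTER_CUBIC)
b=cv2.resize(t['pixels'][235:285,135:165,::-1],(240,400),interpolation=cv2.INTER_CUBIC)
im=np.zeros((520,800,3),np.uint8);im[:,:560]=a;im[:400,560:]=b;cv2.imwrite('pics/s6.png',im)
```

```text
8.2333 [0.56953938 0.17329495 0.22658823] -106.47902309215009 [ 0.48808213  0.79640198 -1.0595986 ] 0.6456712484878817
side [267.  365.3] [array([-5.89, -3.13]), array([-4.41,  5.35]), array([-0.63, -4.51])]
top [156.4 250.7] [array([ 1.82, -5.34]), array([-5.39, -1.6 ]), array([-1.82, -0.51])]
wrist [325.5 233.9] [array([  0.38, -13.39]), array([-13.71,  -0.35]), array([0.05, 3.59])]
```

View pics/s6.png

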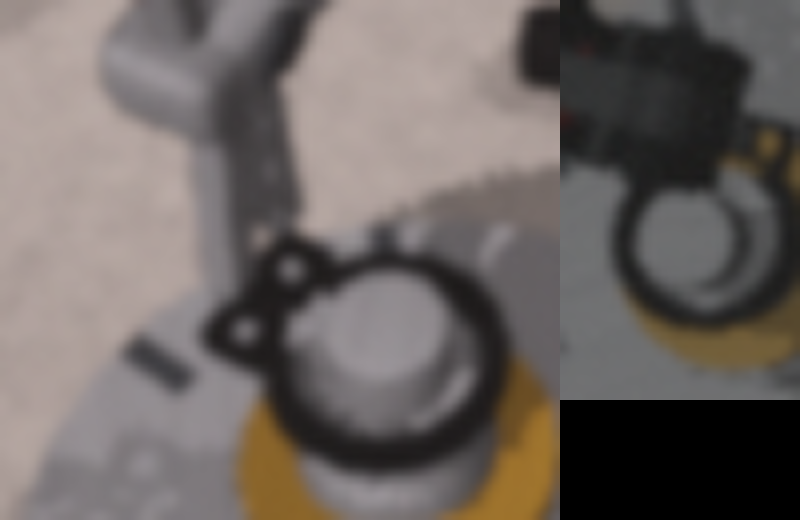

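The side crop shows the near jaw's lower end at about (222,290) and the far jaw's at about (280,215). The eyes are at (248,332) and (293,268), so the pins seem slightly outward of the eyes. I'll confirm with depth from the same view.

Run:
```python
from h import *
q=dict(np.load('side.npz'));P=cloud(q);st=manip.sense()
a0=np.radians(73.5-90);o=np.array([np.cos(a0),np.sin(a0),0]);l=np.array([-np.sin(a0),np.cos(a0),0])
c=np.array([.545,.1807,0]);Q=P-c;O=Q@o*1000;L=Q@l*1000;Z=P[...,2]*1000
g=q['pixels'].max(2)
near=(abs(O)<70)&(abs(L)<60)
stud=near&(Z>112)&(Z<118.5)&(np.hypot(O,L)<14);print('stud',stud.sum(),'O',O[stud].min().round(1),O[stud].max().round(1),'L',L[stud].min().round(1),L[stud].max().round(1),'z',np.median(Z[stud]).round(1))
ear=near&(Z>104)&(Z<110)&(O>18.4)&(O<33)&(g<60)
print('ears',ear.sum(),np.percentile(O[ear],[2,50,98]).round(1),np.percentile(L[ear],[2,50,98]).round(1),np.median(Z[ear]).round(1))
for z0 in range(108,180,6):
    m=near&(Z>=z0)&(Z<z0+6)&(O>14)
    if m.sum()>3:
        for nm,k in(('near',L>0),('far',L<=0)):
            mm=m&k
            if mm.sum()>2: print(z0,nm,mm.sum(),'O',np.percentile(O[mm],[3,50,97]).round(1),'L',np.percentile(L[mm],[3,50,97]).round(1))
t=(st['tcp_pos']-c);print('tcp O,L',t@o*1000,t@l*1000)
```

```text
stud 195 O -11.4 10.3 L -11.8 10.3 z 115.5
ears 69 [18.6 23.1 28.8] [-12.1   0.   10.9] 106.1
108 near 3 O [23.5 28.4 29.2] L [2.5 7.5 8.6]
108 far 3 O [18.7 20.  28.2] L [-10.1  -8.2  -5.8]
114 near 3 O [24.  25.4 25.4] L [9.1 9.2 9.4]
120 near 18 O [21.  21.9 27.5] L [ 3.9  9.7 12. ]
120 far 15 O [21.2 22.4 27.1] L [-10.4  -4.2  -3. ]
126 near 18 O [20.9 22.2 26.1] L [ 4.4 10.  11.5]
126 far 15 O [21.5 21.9 26.2] L [-8.4 -3.5 -2.3]
132 near 23 O [20.8 22.9 27.8] L [ 6.   9.7 10.9]
132 far 16 O [20.9 21.9 25.4] L [-9.  -3.2 -2.2]
138 near 20 O [20.7 21.7 26.9] L [ 3.4  9.1 10.5]
138 far 16 O [21.1 21.9 24.6] L [-7.6 -3.1 -1.7]
144 near 24 O [21.1 22.  26.9] L [ 3.1  8.7 10. ]
144 far 18 O [21.2 21.6 25.3] L [-8.4 -3.1 -1.6]
150 near 23 O [20.8 22.8 27.6] L [ 4.   8.7 10. ]
150 far 15 O [20.8 21.6 24.7] L [-6.8 -2.8 -1.3]
156 near 12 O [21.  21.8 25.7] L [3.7 6.7 9.4]
156 far 9 O [21.  21.6 22.1] L [-6.6 -2.9 -1.5]
168 near 5 O [16.2 22.  27.2] L [17.7 18.4 18.8]
174 near 37 O [14.1 21.6 34.3] L [ 7.2 19.7 20.6]
174 far 4 O [14.3 14.3 14.5] L [-15.5 -12.2 -11. ]
tcp O,L 25.256726137046797 -0.2230344102733783
```

Depth agrees: jaws are vertical, centred about 1 mm outward and 1.4 mm lateral of the eyes, with 15 mm separation and shoulders at z≈0.120. I'm correcting that and lowering in small steps, watching force.

Call:
apply_moves:
  claw: [0.3,0.3,0.3,0.3,0.3]
  travel:
    - [-0.0014,0.0018,0]
    - [-0.0014,0.0018,0.002]
    - [-0.0014,0.0018,0.004]
    - [-0.0014,0.0018,0.007]
    - [-0.0014,0.0018,0.009]
  turn:
    - [0,0,0]
    - [0,0,0]
    - [0,0,0]
    - [0,0,0]
    - [0,0,0]

```text
t: 8.8
tcp_pos: [0.5674, 0.1722, 0.2181]
tool_rot: [0.99, -0.143, -0.0, 0.0]
force: [0.2, 0.0, -1.5]
finger_gap: 0.652
gripper_force: 4.4
```

Call:
apply_moves:
  claw: [0.3,0.3,0.3,0.3]
  travel:
    - [0,0,0]
    - [0,0,0]
    - [0,0,0]
    - [0,0,0]
  turn:
    - [0,0,0]
    - [0,0,0]
    - [0,0,0]
    - [0,0,0]

```text
t: 9.13
tcp_pos: [0.5676, 0.1722, 0.2186]
tool_rot: [0.99, -0.143, 0.0, -0.0]
force: [0.8, -0.0, -1.7]
finger_gap: 0.648
gripper_force: 4.4
```

```bash
cat > m.py <<'E'
from h import *
def meas(show=True):
    q=snap('side');P=cloud(q);st=manip.sense()
    a0=np.radians(73.5-90);o=np.array([np.cos(a0),np.sin(a0),0]);l=np.array([-np.sin(a0),np.cos(a0),0])
    c=np.array([.545,.1807,0]);Q=P-c;O=Q@o*1000;L=Q@l*1000;Z=P[...,2]*1000
    g=q['pixels'].max(2)
    near=(abs(O)<70)&(abs(L)<60)
    t=(st['tcp_pos']-c);print('t',st['t'].__round__(2),'tcp O,L,z',(t@o*1000).round(2),(t@l*1000).round(2),(t[2]*1000).round(2),'yaw',xy(st).round(2),'F',st['force'].round(2),'M',st['ft_torque'].round(3),'gap',round(st['finger_gap'],3),st['gripper_force'].__round__(1))
    ring=near&(g<55)&(Z>70)&(Z<112)&(np.hypot(O,L)<36)
    ear=ring&(O>18.4)
    f=lambda x,p=[3,50,97]:np.percentile(x,p).round(1) if len(x) else None
    print('ring n',ring.sum(),'O',f(O[ring]),'L',f(L[ring]),'z',f(Z[ring]),'ears',ear.sum(),'O',f(O[ear]),'L',f(L[ear]),'z',f(Z[ear]))
    for b in (-10,0): 
        m=ring&(O>b)&(O<b+10);print('  z at O',b,f(Z[m]))
    for nm,k in(('near',L>0),('far',L<=0)):
        mm=near&(g>60)&(O>14)&(O<32)&k&(Z>st['tcp_pos'][2]*1000-104)&(Z<st['tcp_pos'][2]*1000-92)
        print(nm,mm.sum(),'O',f(O[mm]),'L',f(L[mm]))
if __name__=='__main__':meas()
E
python3 m.py
```

```text
t 9.18 tcp O,L,z 24.09 -1.72 218.59 yaw -106.48 F [-0.53  0.05 -2.3 ] M [0.08  0.032 0.013] gap 0.649 4.4
ring n 270 O [-19.4  -1.5  24.7] L [-19.9   4.4  18.4] z [101.1 104.7 107.6] ears 54 O [18.9 20.2 27.4] L [-11.1   2.9  11.1] z [101.2 105.4 108.2]
  z at O -10 [102.7 104.7 106.5]
  z at O 0 [102.5 104.7 106.2]
near 42 O [19.  20.2 25.5] L [2.8 8.5 9.5]
far 31 O [19.2 20.2 24.6] L [-10.6  -4.9  -3.7]
```

Run:
```python
from h import *
q=dict(np.load('side.npz'));w=snap('wrist')
a=cv2.resize(q['pixels'][335:385,248:284,::-1],(432,600),interpolation=cv2.INTER_LANCZOS4)
b=cv2.resize(w['pixels'][205:295,295:350,::-1],(366,600),interpolation=cv2.INTER_LANCZOS4)
im=np.hstack([a,b]);im=np.clip(im.astype(float)*1.5,0,255).astype(np.uint8);cv2.imwrite('pics/z7.png',im)
c=np.array([.545,.1807,0]);a0=np.radians(-16.5);o=np.array([np.cos(a0),np.sin(a0),0]);l=np.array([-np.sin(a0),np.cos(a0),0])
st=manip.sense();T=st['tcp_pos']
for z in(.107,.1125):
    p=np.array([T[0],T[1],z]);print(z,'side crop',[((np.array(proj(q,p+s*l*.007))-[248,335])*12).round(0) for s in(1,-1)],'wrist',[((np.array(proj(w,p+s*l*.007,True))-[295,205])*6.66).round(0) for s in(1,-1)])
```

```text
0.107 side crop [array([206., 410.]), array([277., 319.])] wrist [array([130., 212.]), array([261., 212.])]
0.1125 side crop [array([202., 380.]), array([273., 290.])] wrist [array([128., 225.]), array([263., 225.])]
```

View pics/z7.png

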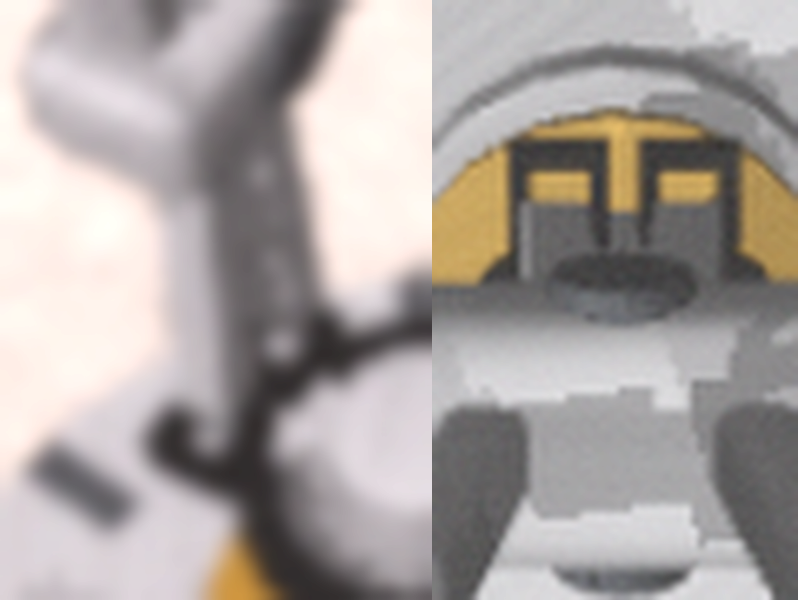

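The wrist half shows the grey jaws laterally centred on the eyes (562 and 684 against 559 and 691), but about 2 mm short of the eye centres in the outward direction. I'm shifting outward and inserting gently.

Call:
apply_moves:
  claw: [0.3,0.3,0.3,0.3,0.3]
  travel:
    - [0,0,-0.0025]
    - [0.0021,0,-0.0025]
    - [0.0021,0,-0.0025]
    - [0.0021,0,0]
    - [0.0021,0,0.001]
  turn:
    - [0,0,0]
    - [0,0,0]
    - [0,0,0]
    - [0,0,0]
    - [0,0,0]

```text
t: 9.65
tcp_pos: [0.569, 0.1717, 0.2175]
tool_rot: [0.99, -0.143, -0.0, 0.0]
force: [-1.0, 0.6, -1.8]
finger_gap: 0.649
gripper_force: 4.4
```

Call:
apply_moves:
  claw: [0.3,0.3,0.3,0.3]
  travel:
    - [0,0,0.001]
    - [0,0,0.001]
    - [0,0,0.001]
    - [0,0,0.001]
  turn:
    - [0,0,0]
    - [0,0,0]
    - [0,0,0]
    - [0,0,0]

```text
t: 9.98
tcp_pos: [0.5691, 0.1717, 0.2168]
tool_rot: [0.99, -0.143, -0.0, 0.0]
force: [-0.0, 0.9, -1.4]
finger_gap: 0.647
gripper_force: 4.4
```

```bash
cat > w.py <<'E'
from h import *
w=snap('wrist');st=manip.sense();print(st['t'],st['tcp_pos'].round(4),st['force'].round(2))
g=w['pixels'].astype(int);hsv=cv2.cvtColor(w['pixels'],cv2.COLOR_RGB2HSV)
c=lambda r,cc:('Y' if hsv[r,cc,1]>110 and 10<hsv[r,cc,0]<35 else '#' if g[r,cc].max()<48 else 'j' if g[r,cc].max()<90 else '.')
for r in range(214,258):print(r,''.join(c(r,cc) for cc in range(298,350)))
E
python3 w.py; python3 m.py
```

```text
10.0333 [0.5691 0.1717 0.2169] [ 0.39  0.6  -1.43]
214 ......................jj............................
215 ...................jjjjjjjjjjjjjjjjjj...............
216 ..............jjjjjjjjjjjjjjjjjjjjjjjjjj............
217 ...........jjjjjjj...........jjjjjjjjjjjj...........
218 ..........jjj......................jjjjjjjjj........
219 .......jjjj..........................jjjjjjjj.......
220 ......jjj..............................jjjjjjjj.....
221 .....jj...................................jjjjjj....
222 ............................................jjjjj...
223 ..............................................jjj...
224 .....................jj...j.jjjjjj.............jjj..
225 ................j..YYYYYYYYYYYY.jjjjjj..........jjj.
226 ..............YYYYYYYYYYYYYYYYYYYYYY.jj..........jjj
227 ...........YYYYYYYYYYYYYYYYYYYYYYYYYYYjjjjj.......jj
228 ........jjjYYYYYYY.YYYYYYYYYYYYYYYYYYYjjjjjj.......j
229 ........j##############YYYYYj##############jj.......
230 .....YYYj#############jjYYYYj##############jjj......
231 ...YYYYYj#############jYYYYYj#############jjYYj.....
232 ..YYYYYYj##########
[... 1170 characters left out ...]
jjj
253 ...............................................jjjjj
254 ....................................................
255 ....................................................
256 ....................................................
257 ....................................................
t 10.08 tcp O,L,z 25.7 -1.74 216.94 yaw -106.48 F [-0.13  0.3  -1.81] M [-0.064 -0.014 -0.045] gap 0.649 4.4
ring n 280 O [-19.1  -0.8  25.7] L [-20.    3.5  18.3] z [100.7 104.8 107.3] ears 62 O [18.9 20.9 27.2] L [-11.5   0.2  10.9] z [101.5 105.3 108.3]
  z at O -10 [101.9 104.6 106.1]
  z at O 0 [103.  104.9 106.5]
near 40 O [20.4 22.4 27. ] L [3.  8.3 9.6]
far 33 O [20.6 21.6 26.2] L [-10.4  -5.8  -3.7]
```

Call:
apply_moves:
  claw: [0.3,0.3,0.3,0.3]
  travel:
    - [0,0,0.001]
    - [0,0,0.0015]
    - [0,0,0.0015]
    - [0,0,0.0015]
  turn:
    - [0,0,0]
    - [0,0,0]
    - [0,0,0]
    - [0,0,0]

```text
t: 10.42
tcp_pos: [0.5691, 0.1717, 0.2156]
tool_rot: [0.99, -0.143, -0.0, 0.0]
force: [0.8, 0.4, -0.9]
finger_gap: 0.65
gripper_force: 4.4
```

```bash
python3 - <<'E'
from h import *
w=dict(np.load('wrist.npz'))
for r in range(227,243):print(r,[w['pixels'][r,c].tolist() for c in(311,315,331,335)])
z=cv2.imread('pics/z7.png')
print([ (r,(z[int((r+.5-205)*6.66),int(432+(313-295)*6.66)][::-1]/1.5).astype(int).tolist()) for r in range(226,242)])
E
python3 m.py; python3 w.py|sed -n '10,28p;1p'
```

```text
227 [[119, 98, 61], [126, 105, 61], [127, 105, 61], [93, 78, 50]]
228 [[95, 80, 53], [95, 80, 51], [96, 80, 53], [100, 82, 52]]
229 [[39, 41, 39], [42, 41, 42], [39, 39, 40], [36, 35, 37]]
230 [[41, 42, 43], [39, 38, 38], [41, 41, 41], [38, 36, 38]]
231 [[45, 45, 44], [43, 41, 42], [43, 42, 42], [41, 42, 40]]
232 [[41, 40, 39], [38, 36, 39], [38, 36, 37], [39, 37, 39]]
233 [[104, 86, 57], [101, 85, 54], [86, 73, 55], [84, 73, 53]]
234 [[86, 77, 67], [83, 76, 65], [77, 72, 65], [75, 69, 63]]
235 [[70, 71, 71], [64, 64, 65], [67, 66, 67], [66, 65, 66]]
236 [[69, 68, 69], [68, 67, 68], [67, 66, 66], [67, 65, 67]]
237 [[68, 69, 69], [68, 66, 68], [67, 66, 66], [66, 66, 66]]
238 [[69, 69, 69], [69, 67, 67], [70, 68, 69], [66, 66, 67]]
239 [[71, 68, 70], [67, 64, 67], [66, 65, 67], [66, 65, 67]]
240 [[68, 67, 70], [67, 68, 67], [66, 66, 65], [66, 67, 68]]
241 [[68, 69, 68], [66, 65, 66], [67, 67, 66], [66, 67, 67]]
242 [[71, 70, 72], [66, 65, 67], [67, 67, 68], [65, 66, 66]]
[(226, [48, 44, 40]), (227, [40, 42, 38]), (228, [42, 42, 42]), (229, [48, 46, 42]), (230, [66, 58, 46]), (231, [134
[... 1072 characters left out ...]
YYYjjjj........j
229 ........j##############YYYYYj#############jj........
230 ......YYj#############jjYYYYj##############jjj......
231 .....YYYj##############jYYYYj#############jjYjj.....
232 ...YYYYYj#############jjYYYYj#############jjYYYj....
233 ..YYYYYYj##jjjjjjjjjj#jjYYYYj###jjjjjjjj###jYYYYj...
234 .YYYYYYYj##.YYYYYYYYj#jjYYYYj#jjY.YYYYYjj##jYYYY.j..
235 YYYYYYYYj#j.........j#jjYYYYj#jj.......jj#jjYYYYY.j.
236 YYYYYYYYj#jjjjjjjjjjj#jYYYYYj#jjjjjjjjjjj##jYYYYYY..
237 YYYYYYYYjjjjjjjjjjjjj##jYYYYj#jjjjjjjjjjj##jYYYYYYY.
238 YYYYYYYYj#jjjjjjjjjjjj#jYYYYj#jjjjjjjjjjj##jYYYYYYYY
239 YYYYYYYYj#jjjjjjjjjjjjjj...jj#jjjjjjjjjjj##YYYYYYYYY
240 YYYYYYYYj#jjjjjjjjjjjj#jjjjj##jjjjjjjjjjj##jYYYYYYYY
```

The pins went about 3 mm into both eyes with no force. The jaw edge at row 235 against the hole rim at row 233 puts the pins near-centred. I'm going down to just above the ears, then starting a gentle spread.

Call:
apply_moves:
  claw: [0.3,0.3,0.3,0.3]
  travel:
    - [0.0006,0,0.001]
    - [0.0006,0,0.0015]
    - [0.0006,0,0.0015]
    - [0.0006,0,0.0015]
  turn:
    - [0,0,0]
    - [0,0,0]
    - [0,0,0]
    - [0,0,0]

```text
t: 10.85
tcp_pos: [0.5695, 0.1716, 0.2145]
tool_rot: [0.99, -0.143, -0.0, 0.0]
force: [0.7, 0.4, -0.8]
finger_gap: 0.652
gripper_force: 4.4
```

Call:
apply_moves:
  claw: [0.25,0.25,0.2,0.2]
  travel:
    - [0,0,-0.0005]
    - [0,0,-0.0008]
    - [0,0,-0.0013]
    - [0,0,-0.0013]
  turn:
    - [0,0,0]
    - [0,0,0]
    - [0,0,0]
    - [0,0,0]

```text
t: 11.18
tcp_pos: [0.5696, 0.1716, 0.2157]
tool_rot: [0.99, -0.143, 0.0, -0.0]
force: [-1.5, -1.1, -1.7]
finger_gap: 0.599
gripper_force: 5.2
```

```bash
python3 m.py; python3 w.py|sed -n '10,33p;1p'
```

```text
t 11.23 tcp O,L,z 26.19 -1.72 215.62 yaw -106.48 F [ 0.01 -0.23 -2.02] M [-0.029 -0.002  0.034] gap 0.603 5.2
ring n 282 O [-19.2  -0.9  25.5] L [-19.7   2.5  18.3] z [101.3 104.9 107.7] ears 64 O [19.1 21.1 27.3] L [-11.1  -2.5  11.7] z [101.6 105.9 108.4]
  z at O -10 [101.6 104.8 106.3]
  z at O 0 [103.3 104.9 106.7]
near 42 O [21.5 22.9 28.5] L [ 3.9  9.4 10.6]
far 37 O [21.6 22.7 28. ] L [-12.   -6.   -4.9]
11.2833 [0.5696 0.1716 0.2156] [ 1.29 -0.91 -0.96]
222 .....jj..................................jjjjjjj....
223 ............................................jjjjj...
224 ..............................................jjjj..
225 ............................jjjjjj.............jjj..
226 ................j..YYYYYYYYYYYYjjjjjj...........jjj.
227 ..............YYYYYYYYYYYYYYYYYYYYYYY.j..........jjj
228 ...........YYYYYYYYYYYYYYYYYYYYYYYYYYYjjj.........jj
229 ........jjYYYYYYYYYYYYYYYYYYYYYYYYYYYYYjjjj........j
230 .......jj#############jYYYYYj#############jj........
231 .....jY.j#############jYYYYYj#############jjjjj.....
232 ....YYYYj#############jYYYYYj#############jYYYjj....
233 ...YYYYYj#############jYYYYYj#############jYYYYjj...
234 .YYYYYYYjjjjjjjjjjjjj#jYYYYYj#jjjjjjjjjjjjjYYYYYjj..
235 .YYYYYYYjjjjjjjjjjjjj#jYYYY.j#j.jjjjjjjjjjjYYYYYYj..
236 YYYYYYYY.jjjjjjjjj..j#jYYYYYj#j.jjjjjjjjjjjYYYYYYYj.
237 YYYYYYYY.jjjjjjjjjj.j#jYYYYYj#..jjjjjjjjjjjYYYYYYYYj
238 YYYYYYYY..jjjjjjjjj.j#jYYYYYj#jjjjjjjjjjjjjYYYYYYYYY
239 YYYYYYYY..jjjjjjjjj.j#j.YYY.j#jjjjjjjjjjjjjYYYYYYYYY
240 YYYYYYYY..jjjjjjjjjjj#jjjjjj##jjjjjjjjjjjjjYYYYYYYYY
241 YYYYYYYY..jjjjjjjjjjj##jjjjj##jjjjjjjjjjjjjYYYYYYYYY
242 YYYYYYYY..jjjjjjjjjjj##j##jj###jjjjjjjjjjjjYYYYYYYYY
243 YYYYYYYY..jjjjjjjj#j##j##########jjjjjjjjjjYYYYYYYYY
244 YYYYYYYYj.jjjjjj###################jjjjjjjjjYYYYYYYY
245 YYYYYYYYjjjjjjjj##############j#####jjjjjjjjYYYYYY.Y
```

Call:
apply_moves:
  claw: [0.15,0.15,0.1,0.1,0.1]
  travel:
    - [-0.0005,0,-0.0004]
    - [-0.0007,0,-0.0006]
    - [-0.001,0,-0.001]
    - [-0.001,0,-0.0012]
    - [-0.001,0,-0.0012]
  turn:
    - [0,0,0]
    - [0,0,0]
    - [0,0,0]
    - [0,0,0]
    - [0,0,0]

```text
t: 11.7
tcp_pos: [0.5688, 0.1718, 0.2166]
tool_rot: [0.99, -0.143, 0.0, 0.0]
force: [-0.9, -0.6, -1.0]
finger_gap: 0.555
gripper_force: 6.9
```

```bash
python3 m.py; python3 w.py|sed -n '14,33p;1p'
```

```text
t 11.75 tcp O,L,z 25.38 -1.77 216.54 yaw -106.48 F [-0.49 -0.42 -2.58] M [-0.02   0.022  0.016] gap 0.552 6.9
ring n 276 O [-19.6  -2.6  25.5] L [-19.7   3.6  18.9] z [100.2 104.8 107.6] ears 56 O [18.5 20.2 27.7] L [-12.6  -3.8  12.4] z [102.9 105.3 108.2]
  z at O -10 [102.4 104.6 106.3]
  z at O 0 [103.1 104.7 106.7]
near 41 O [21.1 22.3 27.2] L [ 5.1 10.5 11.8]
far 35 O [21.1 22.1 27.8] L [-12.9  -6.9  -5.4]
11.8 [0.5688 0.1718 0.2165] [-0.53 -0.69 -1.24]
226 .............YYYYYYYYYYYYYYYYYYYYYYYYjjj.........jjj
227 ...........YYYYYYYYYYYYYYYYYYYYYYYYYYYYjjj.........j
228 ........jYYYYYYYYYYYYYYYYYYYYYYYYYYYYYYjjjjjj.......
229 ......jjjj##########jYYYYYYYYY##############jj......
230 .....j##############jYYYYYYYYY###############jj.....
231 ...YYYj#############jYYYYYYYYY##############jYYj....
232 ..YYYYj#############jYYYYYYYYY##############jYYjj...
233 .YYYYYjjjjjjjjjjjjj##YYYYYYYYY##jYjjjjjjjjjjjYYYjj..
234 YYYYYYjjjjjjjjjjjYj##YYYYYYYYY##YYjjjjjjjjjjjYYYYjj.
235 YYYYYY.jjjjjjjjjjYj##YYYYYYYYY##YYjjjjjjjjjjjYYYYY..
236 YYYYYY..jjjjjjjjjYj##YYYYYYYYY##YYjjjjjjjjjjjYYYYYY.
237 YYYYYY..jjjjjjjjj.j##YYYYYYYYY##j.jjjjjjjjjjjYYYYYYY
238 YYYYYY..jjjjjjjjj.j##.YYYYYYYj#jjjjjjjjjjjjjjYYYYYYY
239 YYYYYY..jjjjjjjjjjj##jjjjjjjjj##jjjjjjjjjjjjjYYYYYYY
240 YYYYYY..jjjjjjjjjjj##jjjjjjjjj##jjjjjjjjjjjjjYYYYYYY
241 YYYYYY...jjjjjjjjjj###jj###jj###jjjjjjjjjjjjjYYYYYYY
242 YYYYYY...jjjjjjjj#############j###jjjjjjjjjjjYYYYYYY
243 YYYYYY...jjjjjjj#####j##############jjjjjjjjjYYYYYYY
244 YYYYYYj..jjjjjjj####################jjjjjjjjj.......
245 j.....jjjjjjjjjjjjjjj##########jj###jjjjjjjjjjjjjjjj
```

Call:
apply_moves:
  claw: [0.05,0.05,0.0,0.0,0.0]
  travel:
    - [-0.0004,0,-0.0003]
    - [-0.0008,0,-0.0005]
    - [-0.0012,0,-0.0008]
    - [-0.0015,0,-0.001]
    - [-0.0015,0,-0.001]
  turn:
    - [0,0,0]
    - [0,0,0]
    - [0,0,0]
    - [0,0,0]
    - [0,0,0]

```text
t: 12.22
tcp_pos: [0.5676, 0.1722, 0.2174]
tool_rot: [0.99, -0.143, -0.0, -0.0]
force: [-0.1, 0.3, -1.7]
finger_gap: 0.498
gripper_force: 7.6
```

Call:
apply_moves:
  claw: [-0.05,-0.05,-0.1,-0.1,-0.1]
  travel:
    - [-0.0004,0,-0.0003]
    - [-0.0008,0,-0.0005]
    - [-0.0012,0,-0.0008]
    - [-0.0015,0,-0.001]
    - [-0.0015,0,-0.001]
  turn:
    - [0,0,0]
    - [0,0,0]
    - [0,0,0]
    - [0,0,0]
    - [0,0,0]

```text
t: 12.63
tcp_pos: [0.5664, 0.1725, 0.2181]
tool_rot: [0.99, -0.143, -0.0, -0.0]
force: [0.4, 0.0, -1.7]
finger_gap: 0.452
gripper_force: 8.4
```

```bash
python3 m.py; sed -i 's/range(298,350)/range(288,360)/' w.py; python3 w.py|sed -n '10,33p;1p'
```

```text
t 12.68 tcp O,L,z 22.9 -1.75 218.13 yaw -106.48 F [-0.27 -0.27 -1.77] M [-0.052  0.012  0.033] gap 0.451 8.3
ring n 274 O [-22.4  -3.8  22.5] L [-21.    5.5  20.3] z [101.  104.7 106.9] ears 23 O [18.5 21.4 26. ] L [-13.6  -6.5  15.4] z [102.8 105.3 107.1]
  z at O -10 [102.3 104.4 106.5]
  z at O 0 [103.1 105.  106.7]
near 42 O [18.2 19.3 23.8] L [ 5.2 12.5 14. ]
far 34 O [18.3 19.4 24.8] L [-14.4  -9.4  -7.8]
12.7333 [0.5665 0.1725 0.2181] [-0.51 -0.43 -1.68]
222 .......................j.YYYYYYYYYYYYYYYYYYYYjjjj..........jjj..........
223 .....................YYYYYYYYYYYYYYYYYYYYYYYYYYYjjj.........jjj.........
224 ....................YYYYYYYYYYYYYYYYYYYYYYYYYYYYYYjjj........jjj........
225 ..................YYYYYYYYYYYYYYYYYYYYYYYYYYYYYYYYYYjj........jj........
226 ................YYYYYYYYYYYYYYYYYYYYYYYYYYYYYYYYYYYYY.jjj......jj.......
227 ..............YYYYYYYYYYYYYYYYYYYYYYYYYYYYYYYYYYYYYYYYYjjj......jj......
228 .............YYYYYYjjjjj##jYYYYYYYYYYYYYYYYY####j##jjjjjjjj......j......
229 ............jj############jYYYYYYYYYYYYYYYYY##############jj.....jj.....
230 ...........j##
[... 513 characters left out ...]
.......
237 .....YYYYYYY...jjjjjjjjjj##jjjjjjjjjjjjjjjj###jjjjjjjjjjjj.YYYYY........
238 ....YYYYYYYY...jjjjjjjjjj###jjjjjjjjjjjjjjj###jjjjjjjjjjjjYYYYYYY.......
239 ....YYYYYYYY...jjjjjjjjjj###jjjjjjjjjjjjjjj##jjjjjjjjjjjjjYYYYYYY.......
240 ....YYYYYYYY....jjjjjjjjjj##jjjjjjjjjjjjjjj##jjjjjjjjjjjjjYYYYYYYY......
241 ....YYYYYYYY....jjjjjjjjjj####j#############jjjjjjjjjjjjjjYYYYYYYYY.....
242 ...YYYYYYYYY....jjjjjjjjjj################j##jjjjjjjjjjjjjYYYYYYYYYj....
243 ...YYYYYYYYYY....jjjjjjjjjj#########j#########jjjjjjjjjjjjYYYYYYYYY.....
244 ..YYYY.......jjjjjjjjjjjjjjjj############jjj##jjjjjjjjjjjjjjjjjjj.YY....
245 .....jjjjjjjjjjjjjjjjjjjjjjjjjjjjjjjjjjjjjjjj#jjjjjjjjjjjjjjjjjjjjjjj...
```

Call:
apply_moves:
  claw: [-0.15,-0.15,-0.19,-0.19,-0.19]
  travel:
    - [-0.0006,0,-0.0003]
    - [-0.0012,0,-0.0005]
    - [-0.0018,0,-0.0008]
    - [-0.0022,0,-0.0009]
    - [-0.0022,0,-0.0009]
  turn:
    - [0,0,0]
    - [0,0,0]
    - [0,0,0]
    - [0,0,0]
    - [0,0,0]

```text
t: 13.15
tcp_pos: [0.5648, 0.173, 0.2189]
tool_rot: [0.99, -0.143, 0.0, -0.0]
force: [0.5, -0.3, -1.5]
finger_gap: 0.403
gripper_force: 9.0
```

Call:
apply_moves:
  claw: [-0.22,-0.22,-0.25,-0.25,-0.25]
  travel:
    - [-0.0006,0,-0.0003]
    - [-0.0012,0,-0.0004]
    - [-0.0016,0,-0.0006]
    - [-0.002,0,-0.0006]
    - [-0.002,0,-0.0006]
  turn:
    - [0,0,0]
    - [0,0,0]
    - [0,0,0]
    - [0,0,0]
    - [0,0,0]

```text
t: 13.57
tcp_pos: [0.5632, 0.1734, 0.2193]
tool_rot: [0.99, -0.143, -0.0, 0.0]
force: [-0.7, -1.0, -0.7]
finger_gap: 0.377
gripper_force: 9.5
```

```bash
sed -i 's/range(288,360)/range(283,365)/' w.py; python3 m.py;python3 w.py|sed -n '10,33p;1p'
```

```text
t 13.62 tcp O,L,z 19.58 -1.77 219.33 yaw -106.48 F [-0.33 -0.49 -1.79] M [-0.053 -0.063  0.02 ] gap 0.378 9.5
ring n 284 O [-24.4  -6.8  19.8] L [-21.7   4.4  21.3] z [ 99.9 104.2 107.6] ears 12 O [19.1 21.2 25. ] L [-11.1  -9.   17.9] z [ 78.8 106.6 108. ]
  z at O -10 [101.5 104.1 105.3]
  z at O 0 [103.  104.7 106.8]
near 40 O [15.5 17.4 21.9] L [ 9.5 14.  15.9]
far 34 O [15.8 16.6 22.7] L [-15.8 -10.5  -9.2]
13.6667 [0.5633 0.1734 0.2193] [ 0.3   0.12 -0.74]
222 ....................YYYYYYYYYYYYYYYYYYYYYYYYYYYYYYYYYYYYYYYjjj......jj............
223 ...................YYYYYYYYYYYYYYYYYYYYYYYYYYYYYYYYYYYYYYYYYYjj......j............
224 ..................YYYYYYYYYYYYYYYYYYYYYYYYYYYYYYYYYYYYYYYYYYYYjj......j...........
225 .................YYYYYYYYYYYYYYYYYYYYYYYYYYYYYYYYYYYjYjYYYYYYYYjj.....jj..........
226 ................YYYYYYYYYjjjYYYYYYYYYYYYYYYYYYYYYYYYj#jjjYYYYYYYj......j..........
227 ...............YYYYjjj#####jYYYYYYYYYYYYYYYYYYYYYYYj########jjYjjjj....jj.........
228 .............jjj############YYYYYYYYYYYYYYYYYYYYYYYjj#############j.....j.........
229 .............j######
[... 754 characters left out ...]
....
238 ........YYYYYY....jjjjjjjjjj##jjjjjj.............j##jjjjjjjjjjjjjjYYYYYYj.........
239 .......YYYYYYY.....jjjjjjjjjj#jj.jjjjjjjjjjjj.....##jjjjjjjjjjjjjjYYYYYYY.........
240 .......YYYYYYY.....jjjjjjjjjj#jjj##############jjj#jjjjjjjjjjjjjj.YYYYYYY.........
241 .......YYYYYYY......jjjjjjjjjj#####################jjjjjjjjjjjjjj.YYYYYYY.........
242 .......YYYYYYY......jjjjjjjjjjjj#####jj############jjjjjjjjjjjjjjj...YYYY.........
243 ......YYY...jjjjjjjjjjjjjjjjjjjjjjj#j#########jj###jjjjjjjjjjjjjjjjjjj.YY.........
244 ......Y..jjjjjjjjjjjjjjjjjjjjjjjjjjjjjjjjjjjjjjjjj#jjjjjjjjjjjjjjjjjjjjjj.........
245 ........jjjjjjjjjjjjjjjjjjjjjjjjjjjjjjjjjjjjjjjjjjjjjjjjjjjjjjjjjjjjjjjjjj........
```

Call:
apply_moves:
  claw: [-0.28,-0.3,-0.33,-0.33,-0.33]
  travel:
    - [0,0,-0.0002]
    - [0,0,-0.0004]
    - [0,0,-0.0005]
    - [0,0,-0.0005]
    - [0,0,-0.0005]
  turn:
    - [0,0,0]
    - [0,0,0]
    - [0,0,0]
    - [0,0,0]
    - [0,0,0]

```text
t: 14.08
tcp_pos: [0.5632, 0.1735, 0.2197]
tool_rot: [0.99, -0.143, -0.0, -0.0]
force: [0.3, -0.9, -2.1]
finger_gap: 0.337
gripper_force: 11.2
```

```bash
sed -i 's/range(283,365)/range(280,368)/' w.py; python3 m.py;python3 w.py|sed -n '10,33p;1p'
```

```text
t 14.13 tcp O,L,z 19.5 -1.75 219.65 yaw -106.48 F [-1.07 -1.11 -1.25] M [ 0.015  0.015 -0.065] gap 0.338 11.2
ring n 293 O [-25.4  -7.9  18.6] L [-22.6   6.3  21.7] z [100.4 104.  107.9] ears 10 O [18.6 19.7 21.1] L [-13.4 -10.2  18.5] z [103.9 106.7 108. ]
  z at O -10 [102.  104.1 105.8]
  z at O 0 [102.5 105.  106.8]
near 46 O [14.7 16.3 20.8] L [ 9.7 14.5 16.7]
far 33 O [14.6 15.4 20.8] L [-17.1 -12.   -9.8]
14.1833 [0.5632 0.1735 0.2197] [ 0.43 -0.24 -1.59]
222 .......................YYYYYYYYYYYYYYYYYYYYYYYYYYYYYYYYYYYYYYYYjj.......j...............
223 .....................YYYYYYYYYYYYYYYYYYYYYYYYYYYYYYYYYYYYYYYYYYY.j......jj..............
224 ....................YYYYYYYYYYYYYYYYYYYYYYYYYYYYYYYYYYYYYYYYYYYYY.j......j..............
225 ...................YYYYYYYYYYYYYYYYYYYYYYYYYYYYYYYYYYYYYYYYYYYYYYY.j.....jj.............
226 ...................YYYYYYYYYYYYYYYYYYYYYYYYYYYYYYYYYYYYYYYjYYYYYYYY.......j.............
227 ..................YYYYYYYYYjjYYYYYYYYYYYYYYYYYYYYYYYYYYYYjjjYYYYYYYY.......j............
228 .................YYY.jjj#####jYYYYYYYYYYYYYYYYYYYYYYYYYYYj######jjYYYj.
[... 898 characters left out ...]
...............j###jjjjjjjjjjjjjYYYY.............
239 ..........YYYYYY....jjjjjjjjjj##j....jjjjjjjj.........j##jjjjjjjjjjjjjjYYYYY............
240 ..........YYYYYY.....jjjjjjjjjj#j..jjjjjj#####jjj.....j#jjjjjjjjjjjjjj.YYYYY............
241 ..........YYYYYY.....jjjjjjjjjj#j.jj################j..jjjjjjjjjjjjjjj.YYYYY............
242 ..........YYYYYY......jjjjjjjjjjjjjj############j####jjjjjjjjjjjjjjjjj.YYYYY............
243 .........YYYYYY......jjjjjjjjjjjjjjj##################jjjjjjjjjjjjjjjjj..YYY............
244 .........YYY..jjjjjjjjjjjjjjjjjjjjjjjjjjjj#####jjjjjj#jjjjjjjjjjjjjjjjjjjj.YY...........
245 .........Y..jjjjjjjjjjjjjjjjjjjjjjjjjjjjjjjjjjjjjjjjj#jjjjjjjjjjjjjjjjjjjjjj............
```

```bash
cat > b.py <<'E'
from h import *
def back():
    q=snap('side');P=cloud(q)
    a0=np.radians(73.5-90);o=np.array([np.cos(a0),np.sin(a0),0]);l=np.array([-np.sin(a0),np.cos(a0),0])
    c=np.array([.545,.1807,0]);Q=P-c;O=Q@o*1000;L=Q@l*1000;Z=P[...,2]*1000;g=q['pixels'].max(2);n=(np.hypot(O,L)<40)
    m=n&(g<55)&(Z>70)&(Z<112)&(O<-10)&(abs(L+.7)<5)
    i=np.argsort(O[m]);print('back rows O,z',[(round(float(a),1),round(float(b),1)) for a,b in zip(O[m][i],Z[m][i])])
    for lo in(-22,-15,-8,8,15):
        k=n&(g<55)&(Z>70)&(Z<112)&(L>lo)&(L<lo+7)&(O<14)
        if k.sum()>3: print('L',lo,'medZ',np.median(Z[k]).round(1),'O',np.percentile(O[k],[2,98]).round(1))
    s=n&(Z>112)&(Z<118.5)&(np.hypot(O,L)<14);print('stud O',O[s].min().round(1),O[s].max().round(1),'L',L[s].min().round(1),L[s].max().round(1))
    w=n&(Z<98)&(Z>66)&(np.hypot(O,L)>18);hs=cv2.cvtColor(q['pixels'],cv2.COLOR_RGB2HSV);w&=(hs[...,1]>120)&(hs[...,0]>12)&(hs[...,0]<35)
    print('washer z',np.percentile(Z[w],[10,50,90]).round(1),w.sum())
if __name__=='__main__':back()
E
python3 b.py
```

```text
back rows O,z [(-26.9, 102.3), (-26.6, 102.5), (-26.1, 105.5), (-26.1, 99.3), (-26.1, 102.3), (-26.1, 102.4), (-25.8, 102.4), (-25.8, 104.3), (-25.8, 102.5), (-25.7, 100.1), (-25.6, 99.2), (-25.6, 103.0), (-25.6, 100.6), (-25.5, 104.6), (-25.1, 101.5), (-25.0, 103.5), (-24.8, 104.2), (-24.5, 103.1), (-24.3, 103.6), (-23.9, 103.8), (-23.7, 102.3), (-23.5, 103.9), (-23.5, 102.4), (-23.4, 103.4), (-22.9, 103.2), (-22.5, 103.9), (-22.4, 101.7), (-22.2, 102.4), (-22.1, 103.7), (-17.4, 85.3)]
L -22 medZ 104.1 O [-18.9  13.6]
L -15 medZ 104.3 O [-23.8  13.8]
L -8 medZ 102.7 O [-26.4 -22.2]
L 8 medZ 103.8 O [-23.9  13.7]
L 15 medZ 104.1 O [-19.2  12.9]
stud O -11.2 10.0 L -10.7 10.5
washer z [76.7 78.9 80.3] 429
```

Call:
apply_moves:
  claw: [-0.36,-0.38,-0.4,-0.4,-0.4]
  travel:
    - [0.0005,0,-0.0002]
    - [0.001,0,-0.0004]
    - [0.0016,0,-0.0006]
    - [0.0016,0,-0.0006]
    - [0.0016,0,-0.0006]
  turn:
    - [0,0,0]
    - [0,0,0]
    - [0,0,0]
    - [0,0,0]
    - [0,0,0]

```text
t: 14.65
tcp_pos: [0.5645, 0.1731, 0.2201]
tool_rot: [0.99, -0.143, -0.0, 0.0]
force: [0.6, 0.4, -2.2]
finger_gap: 0.302
gripper_force: 16.3
```

```bash
python3 m.py;python3 b.py|tail -n +2;python3 w.py|sed -n '10,26p;1p'
```

```text
t 14.7 tcp O,L,z 20.87 -1.79 220.14 yaw -106.48 F [ 0.65  0.56 -1.84] M [-0.029 -0.049 -0.006] gap 0.302 16.3
ring n 291 O [-23.9  -7.   20.4] L [-21.9   4.2  21.7] z [ 98.9 102.9 108.3] ears 16 O [18.8 20.9 24. ] L [-15.9 -11.4  20.1] z [ 90.  106.  108.4]
  z at O -10 [100.4 102.9 104.9]
  z at O 0 [102.1 104.2 105.9]
near 52 O [15.8 17.5 22.1] L [ 8.8 15.3 18. ]
far 31 O [16.  17.  22.3] L [-17.7 -12.9 -10.4]
L -22 medZ 102.9 O [-17.3  13.7]
L -15 medZ 101.4 O [-21.9 -16. ]
L -8 medZ 101.0 O [-24.8 -20. ]
L 8 medZ 101.4 O [-22.1  11.4]
L 15 medZ 103.3 O [-17.1  13.6]
stud O -11.8 10.2 L -10.7 10.5
washer z [76.9 78.9 80.3] 428
14.8 [0.5645 0.1731 0.2202] [ 0.92 -1.07 -2.15]
222 ..........................YYYYYYYYYYYYYYYYYYYYYYYYYYYYYYYYY.jjj.......jj................
223 ........................YYYYYYYYYYYYYYYYYYYYYYYYYYYYYYYYYYYYYYjjj......jj...............
224 .......................YYYYYYYYYYYYYYYYYYYYYYYYYYYYYYYYYYYYYYYYYj.......j...............
225 .....................YYYYYYYYYYYYYYYYYYYYYYYYYYYYYYYYYYYYYYYYYYYYjj......j..............
226 ....................YYYYYYYYYYYYYYYYYY
[... 466 characters left out ...]
YYYYYYYYYYYYYYYYYYj###############j..j...........
232 ............jj##########j###jYYYYYYY...jjjjjjjjjjYYYYYYYYj###jj##########j..j...........
233 .............jjjjjjjjjjjjj###YYYY....jjjjjjjjjjjjjjjYYYYYj###jjjjjjjjjjjjj..............
234 .............jj.jjjjjjjjjjj##YY....jjjjjjjjjjjjjjjjjjjYYjj##jjjjjjjjjjjjjj..............
235 .............jj..jjjjjjjjjj##j...jjjjjjjjjjjjjjjjjjjjjjjj###jjjjjjjjjjjjjj..............
236 ............Y.j..jjjjjjjjjj##jjjjjjjjjjjjjjjjjjjjjjjjjjjj###jjjjjjjjjjjjj...............
237 ............YYj...jjjjjjjjjj##jjjjjjjjjjjjjjjjjjjjjjjjjj###jjjjjjjjjjjjjjY..............
238 ...........YYY.....jjjjjjjjj##jjjjjjjjjjj.jj...jjjjjjjjj##jjjjjjjjjjjjjj.Y..............
```

Call:
apply_moves:
  claw: [-0.42,-0.44,-0.44,-0.44,-0.44]
  travel:
    - [0,0,-0.0002]
    - [0.0002,0,-0.0003]
    - [0.0002,0,-0.0003]
    - [0.0002,0,-0.0003]
    - [0.0002,0,-0.0003]
  turn:
    - [0,0,0]
    - [0,0,0]
    - [0,0,0]
    - [0,0,0]
    - [0,0,0]
  newtons: 30

```text
t: 15.22
tcp_pos: [0.5647, 0.173, 0.2204]
tool_rot: [0.99, -0.143, -0.0, 0.0]
force: [0.4, -0.7, -2.1]
finger_gap: 0.282
gripper_force: 17.3
```

Call:
apply_moves:
  claw: [-0.44,-0.44,-0.44,-0.44,-0.44]
  travel:
    - [0,0,0.001]
    - [0,0,0.002]
    - [0,0,0.0035]
    - [0,0,0.005]
    - [0,0,0.005]
  turn:
    - [0,0,0]
    - [0,0,0]
    - [0,0,0]
    - [0,0,0]
    - [0,0,0]

```text
t: 15.63
tcp_pos: [0.5645, 0.173, 0.2161]
tool_rot: [0.99, -0.143, -0.0, 0.0]
force: [-0.2, -0.1, -2.6]
finger_gap: 0.287
gripper_force: 17.3
```

```bash
python3 m.py;python3 b.py|tail -n +2;python3 w.py|sed -n '10,26p;1p'
```

```text
t 15.68 tcp O,L,z 20.93 -1.81 216.19 yaw -106.48 F [ 0.77  0.33 -3.1 ] M [ 0.043  0.002 -0.018] gap 0.28 17.3
ring n 266 O [-23.7  -8.9  20.2] L [-23.    6.5  22.5] z [ 94.3  98.3 103.7] ears 13 O [18.8 21.1 23.4] L [-15.9 -11.8  21.3] z [ 85.6 102.2 103.4]
  z at O -10 [ 96.9  98.5 100.8]
  z at O 0 [ 98.7 100.1 102.2]
near 45 O [16.  18.5 22.9] L [ 9.9 16.1 19. ]
far 28 O [16.4 17.1 22.6] L [-18.1 -13.4 -10.8]
L -22 medZ 98.4 O [-17.8  13.2]
L -15 medZ 97.4 O [-21.1 -15.8]
L -8 medZ 96.8 O [-24.3 -18.8]
L 8 medZ 97.3 O [-22.2  13.6]
L 15 medZ 98.9 O [-16.7  13.5]
stud O -11.9 10.0 L -11.2 11.1
washer z [76.6 79.  80.4] 420
15.7833 [0.5647 0.173  0.2164] [-0.07 -0.38 -1.25]
222 ............................YYYYYYYYYYYYYYYYYYYYYYYYYYYYYjjj.........jjj................
223 ..........................YYYYYYYYYYYYYYYYYYYYYYYYYYYYYYYYY.jj........jj................
224 ........................YYYYYYYYYYYYYYYYYYYYYYYYYYYYYYYYYYYYY.jj.......jj...............
225 .......................YYYYYYYYYYYYYYYYYYYYYYYYYYYYYYYYYYYYYYYY.j.......jj..............
226 .....................YYYYYYYYYYYYYYYYYYY
[... 464 characters left out ...]
YYYYYYYYYYYYYYYYYYYj################.j...........
232 ...........j#########j#j###jYYYYYYYYYYYYYYYYYYYYYYYYYYYYYYj####jjj####j###j.j...........
233 ...........j#jjjjjjjjjj.j##jYYYYYYYYYY........j..YYYYYYYYYj##jjjjjjjjjjjj#j.............
234 ............jj.jjjjjjjjjj###YYYYYY....jjjjjjjjjjjjj.YYYYYYj##jjjjjjjjjjjjjj.............
235 ............j...jjjjjjjjj###jYYY...jjjjjjjjjjjjjjjjjj.YYYY###jjjjjjjjjjjjj..............
236 ............j...jjjjjjjjjj##j....jjjjjjjjjjjjjjjjjjjjjj.Yj##jjjjjjjjjjjjjj..............
237 ............Y....jjjjjjjjjj#jj.jjjjjjjjjjjjjjjjjjjjjjjjjjj##jjjjjjjjjjjjjj..............
238 ............Y.....jjjjjjjjjj#jjjjjjjjjjjjjjjjjjjjjjjjjjjj##jjjjjjjjjjjjjjjj.............
```

The eyes are about 33.3 mm apart (≈0.255 rad), and the ring is centred and passing down the spindle without resistance. I'm continuing down.

Call:
apply_moves:
  claw: [-0.44,-0.44,-0.44,-0.44,-0.44]
  travel:
    - [0,0,0.0025]
    - [0,0,0.005]
    - [0,0,0.008]
    - [0,0,0.011]
    - [0,0,0.0125]
  turn:
    - [0,0,0]
    - [0,0,0]
    - [0,0,0]
    - [0,0,0]
    - [0,0,0]

```text
t: 16.2
tcp_pos: [0.5644, 0.173, 0.2059]
tool_rot: [0.99, -0.143, -0.0, 0.0]
force: [-0.7, -0.0, -1.6]
finger_gap: 0.285
gripper_force: 17.3
```

Call:
apply_moves:
  claw: [-0.44,-0.44,-0.44]
  travel:
    - [0,0,0]
    - [0,0,0]
    - [0,0,0]
  turn:
    - [0,0,0]
    - [0,0,0]
    - [0,0,0]

```text
t: 16.45
tcp_pos: [0.5647, 0.173, 0.2065]
tool_rot: [0.99, -0.143, 0.0, -0.0]
force: [0.7, 0.1, -2.5]
finger_gap: 0.285
gripper_force: 17.3
```

```bash
python3 m.py;python3 b.py|tail -n +2;python3 w.py|sed -n '10,26p;1p'
```

```text
t 16.5 tcp O,L,z 21.1 -1.73 206.54 yaw -106.48 F [ 0.16  0.48 -2.47] M [-0.046  0.01   0.028] gap 0.281 17.3
ring n 217 O [-23.3 -11.8  20.3] L [-21.5  12.9  22.9] z [85.2 88.7 94.3] ears 11 O [18.8 21.3 23.6] L [-15.5   7.5  20.7] z [82.2 92.5 95.2]
  z at O -10 [85.6 89.1 91. ]
  z at O 0 [88.7 90.2 92.2]
near 50 O [15.9 17.7 22.7] L [10.5 16.4 18.3]
far 32 O [16.1 17.  22.1] L [-19.3 -13.3 -10.4]
L -22 medZ 87.9 O [-16.1  -9.6]
L -15 medZ 87.5 O [-20.9 -15.2]
L -8 medZ 88.0 O [-24.6 -19.5]
L 8 medZ 88.1 O [-21.5  12.5]
L 15 medZ 89.5 O [-16.1  13.3]
stud O -10.9 9.7 L -10.6 10.5
washer z [76.5 78.8 80.5] 331
16.6 [0.5647 0.173  0.2066] [ 0.9   0.46 -2.51]
222 ..................................jjjj.YYYYYYY.jjjjjjj............jjjj..................
223 ..................................YYYYYYYYYYYYYYYYYYYYjjj...........jjj.................
224 .............................YYYYYYYYYYYYYYYYYYYYYYYYYYY.jj..........jjj................
225 ............................YYYYYYYYYYYYYYYYYYYYYYYYYYYYYY.jj.........jjj...............
226 .........................jYYYYYYYYYYYYYYYYYYYYYYYYYYYYYYY
[... 447 characters left out ...]
YYYYYYYYYYYYYYYYYYYj################j............
232 ...........j########j##j###jYYYYYYYYYYYYYYYYYYYYYYYYYYYYYYj####jjj####j####j............
233 ...........j#jjjjjjjjjj.j##jYYYYYYYYYYYYYYYYYYYYYYYYYYYYYYj###jjjjjjjjjjj#j.jj..........
234 ............#j.jjjjjjjjjj###YYYYYYYYYYYYYYYYYYYYYYYYYYYYYjj###jjjjjjjjjjjjj.jj..........
235 ............j...jjjjjjjjjj##YYYYYYYYYYYYYYYYYYYYYYYYYYYYYj###jjjjjjjjjjjjj...j..........
236 ............j...jjjjjjjjjj##jYYYYYYYYYY.......YYYYYYYYYYYj##jjjjjjjjjjjjjj...j..........
237 .................jjjjjjjjjj#jYYYYY...jjjjjjjjjjjj..YYYYYYj##jjjjjjjjjjjjjj..............
238 ............Y.....jjjjjjjjjj#YYYY.jjjjjjjjjjjjjjjjjj.YYYjj#jjjjjjjjjjjjjjj..............
```

Call:
apply_moves:
  claw: [-0.44,-0.44,-0.44,-0.44,-0.44]
  travel:
    - [0,0,0.0015]
    - [0,0,0.003]
    - [0,0,0.0045]
    - [0,0,0.005]
    - [0,0,0.005]
  turn:
    - [0,0,0]
    - [0,0,0]
    - [0,0,0]
    - [0,0,0]
    - [0,0,0]

```text
t: 17.02
tcp_pos: [0.5646, 0.173, 0.2022]
tool_rot: [0.99, -0.143, -0.0, 0.0]
force: [-1.2, 0.5, -2.6]
finger_gap: 0.28
gripper_force: 17.2
```

Call:
apply_moves:
  claw: [-0.44,-0.44,-0.44,-0.44]
  travel:
    - [0,0,0.0006]
    - [0,0,0.0012]
    - [0,0,0.0012]
    - [0,0,0.0012]
  turn:
    - [0,0,0]
    - [0,0,0]
    - [0,0,0]
    - [0,0,0]

```text
t: 17.35
tcp_pos: [0.5646, 0.173, 0.2015]
tool_rot: [0.99, -0.143, -0.0, 0.0]
force: [0.6, -0.7, -1.9]
finger_gap: 0.287
gripper_force: 17.2
```

Call:
apply_moves:
  claw: [-0.44,-0.44,-0.44,-0.44]
  travel:
    - [0,0,0.0006]
    - [0,0,0.0012]
    - [0,0,0.0012]
    - [0,0,0.0012]
  turn:
    - [0,0,0]
    - [0,0,0]
    - [0,0,0]
    - [0,0,0]

```text
t: 17.68
tcp_pos: [0.5647, 0.173, 0.2005]
tool_rot: [0.99, -0.143, 0.0, -0.0]
force: [0.4, -1.0, -2.3]
finger_gap: 0.285
gripper_force: 17.2
```

```bash
python3 m.py;python3 b.py|tail -n +2
```

```text
t 17.73 tcp O,L,z 21.03 -1.76 200.51 yaw -106.48 F [-1.18  0.43 -2.24] M [-0.026 -0.011 -0.013] gap 0.284 17.2
ring n 194 O [-23.8 -12.6  17.3] L [-19.6  14.5  22.8] z [81.4 83.9 88.1] ears 5 O [18.8 20.4 20.7] L [19.4 20.5 21.1] z [82.3 86.5 87.7]
  z at O -10 [81.9 84.3 86.3]
  z at O 0 [83.6 85.  87.1]
near 53 O [15.  17.3 22.3] L [ 1.7 15.7 18.9]
far 32 O [14.6 17.  21.6] L [-18.  -12.5  -0.4]
L -22 medZ 83.2 O [-18.9 -11.1]
L -15 medZ 83.8 O [-22.7 -14.6]
L -8 medZ 83.2 O [-24.2 -20.6]
L 8 medZ 83.4 O [-22.1  12.3]
L 15 medZ 84.8 O [-17.5  13.7]
stud O -11.8 10.1 L -11.4 10.4
washer z [75.9 78.6 80.6] 267
```

Call:
apply_moves:
  claw: [-0.44,-0.44,-0.44,-0.44]
  travel:
    - [0,0,0.0006]
    - [0,0,0.0012]
    - [0,0,0.0012]
    - [0,0,0.0012]
  turn:
    - [0,0,0]
    - [0,0,0]
    - [0,0,0]
    - [0,0,0]

```text
t: 18.12
tcp_pos: [0.5647, 0.173, 0.1995]
tool_rot: [0.99, -0.143, -0.0, 0.0]
force: [0.2, -0.4, -1.7]
finger_gap: 0.286
gripper_force: 17.2
```

Call:
apply_moves:
  claw: [-0.44,-0.44,-0.44,-0.44]
  travel:
    - [0,0,0.0005]
    - [0,0,0.001]
    - [0,0,0.001]
    - [0,0,0.001]
  turn:
    - [0,0,0]
    - [0,0,0]
    - [0,0,0]
    - [0,0,0]

```text
t: 18.45
tcp_pos: [0.5647, 0.1731, 0.1987]
tool_rot: [0.99, -0.143, -0.0, -0.0]
force: [0.3, -0.8, -2.1]
finger_gap: 0.285
gripper_force: 17.2
```

```bash
python3 m.py;python3 b.py|tail -n +2
```

```text
t 18.5 tcp O,L,z 21.03 -1.74 198.75 yaw -106.48 F [ 0.85 -0.26 -1.93] M [ 0.034 -0.     0.025] gap 0.286 17.2
ring n 200 O [-24.  -12.4  17. ] L [-19.   14.5  22.4] z [81.1 83.6 86.3] ears 3 O [19.2 20.4 21.2] L [20.6 20.9 21.2] z [83.  84.9 86.5]
  z at O -10 [81.7 83.6 84.7]
  z at O 0 [82.1 83.9 85.6]
near 52 O [14.5 17.2 21.7] L [ 1.3 15.6 18.5]
far 25 O [15.1 17.1 23. ] L [-18.9 -12.2  -0.8]
L -22 medZ 83.2 O [-18.3 -11. ]
L -15 medZ 83.0 O [-22.3 -16. ]
L -8 medZ 82.9 O [-24.6 -20.4]
L 8 medZ 83.4 O [-21.9  12.5]
L 15 medZ 83.9 O [-16.7  13.8]
stud O -11.2 9.8 L -11.9 10.3
washer z [75.7 78.7 80.3] 256
```

Call:
apply_moves:
  claw: [-0.44,-0.44,-0.44,-0.44]
  travel:
    - [0,0,0.0005]
    - [0,0,0.001]
    - [0,0,0.001]
    - [0,0,0.001]
  turn:
    - [0,0,0]
    - [0,0,0]
    - [0,0,0]
    - [0,0,0]

```text
t: 18.88
tcp_pos: [0.5647, 0.1731, 0.1979]
tool_rot: [0.99, -0.143, -0.0, -0.0]
force: [-0.2, -0.2, -1.6]
finger_gap: 0.283
gripper_force: 17.2
```

Call:
apply_moves:
  claw: [-0.44,-0.44,-0.44,-0.44]
  travel:
    - [0,0,0.0005]
    - [0,0,0.001]
    - [0,0,0.001]
    - [0,0,0.001]
  turn:
    - [0,0,0]
    - [0,0,0]
    - [0,0,0]
    - [0,0,0]

```text
t: 19.22
tcp_pos: [0.5648, 0.1731, 0.1973]
tool_rot: [0.99, -0.143, 0.0, -0.0]
force: [0.4, 0.9, -0.8]
finger_gap: 0.287
gripper_force: 17.2
```

```bash
python3 m.py;python3 b.py|tail -n +2;python3 w.py|sed -n '10,22p;1p'
```

```text
t 19.27 tcp O,L,z 21.15 -1.72 197.32 yaw -106.48 F [-0.27 -1.02 -0.35] M [-0.048  0.011  0.023] gap 0.284 17.2
ring n 197 O [-23.9 -12.4  17.6] L [-19.5  14.4  22.4] z [80.5 83.  84.9] ears 4 O [19.4 20.6 21.6] L [20.  20.4 21.2] z [80.4 81.8 84.1]
  z at O -10 [80.7 82.8 85.1]
  z at O 0 [81.1 82.8 84.7]
near 54 O [14.6 17.4 22.2] L [ 1.9 15.4 18.7]
far 26 O [14.3 17.4 22.2] L [-19.9 -11.6  -0.1]
L -22 medZ 83.0 O [-18.  -10.2]
L -15 medZ 83.4 O [-23.2 -15.5]
L -8 medZ 83.1 O [-24.4 -20.1]
L 8 medZ 82.8 O [-22.5   2.6]
L 15 medZ 83.3 O [-17.2  13.9]
stud O -11.2 10.0 L -11.3 10.4
washer z [75.5 78.7 80.2] 249
19.3667 [0.5648 0.1731 0.1973] [ 0.32  0.38 -1.52]
222 ..............................................................jjjjjj....................
223 .........................................jj.....................jjjjj...................
224 .......................................jjjjjjjjjjjj...............jjjj..................
225 .....................................YYYYYYYYYYY.jjjjjjj............jjj.................
226 ..............................jjYjYYYYYYYYYYYYYYYYYYYYYjjj.jjjj......jjj................
227 ........................jjj..YYYYYYYYYYYYYYYYYYYYYYYYYYYYjjj#jjjjj....jjj...............
228 ...................jjj####jYYYYYYYYYYYYYYYYYYYYYYYYYYYYYYYYj#######j..jjjj..............
229 ...............jjj########j.YYYYYYYYYYYYYYYYYYYYYYYYYYYYYYYj###########jjjj.............
230 ............jj#############jYYYYYYYYYYYYYYYYYYYYYYYYYYYYYYYj##############j.............
231 ...........j###############jYYYYYYYYYYYYYYYYYYYYYYYYYYYYYYj################j............
232 ...........j#########jjj###jYYYYYYYYYYYYYYYYYYYYYYYYYYYYYYj###jjj##########j............
233 ............##jjjjjjjjjjj##jjYYYYYYYYYYYYYYYYYYYYYYYYYYYYYj###jjjjjjjjjjj#jj............
234 ............#j.jjjjjjjjjj###jYYYYYYYYYYYYYYYYYYYYYYYYYYYYYj###jjjjjjjjjjjjjjj...........
```

Call:
apply_moves:
  claw: [-0.44,-0.44,-0.44,-0.44]
  travel:
    - [0,0,0.0005]
    - [0,0,0.001]
    - [0,0,0.001]
    - [0,0,0.001]
  turn:
    - [0,0,0]
    - [0,0,0]
    - [0,0,0]
    - [0,0,0]

```text
t: 19.7
tcp_pos: [0.5649, 0.173, 0.1966]
tool_rot: [0.99, -0.143, 0.0, -0.0]
force: [0.2, -0.2, 1.0]
finger_gap: 0.283
gripper_force: 17.1
```

Call:
apply_moves:
  claw: [-0.44,-0.44,-0.44]
  travel:
    - [0,0,0.0005]
    - [0,0,0.0005]
    - [0,0,0.0005]
  turn:
    - [0,0,0]
    - [0,0,0]
    - [0,0,0]

```text
t: 19.95
tcp_pos: [0.5648, 0.1731, 0.1961]
tool_rot: [0.99, -0.143, 0.0, -0.0]
force: [-0.3, -0.7, 0.9]
finger_gap: 0.284
gripper_force: 16.8
```

Call:
apply_moves:
  claw: [-0.44,-0.44,-0.44]
  travel:
    - [0,0,0.0005]
    - [0,0,0.0005]
    - [0,0,0.0005]
  turn:
    - [0,0,0]
    - [0,0,0]
    - [0,0,0]

```text
t: 20.2
tcp_pos: [0.5649, 0.173, 0.1958]
tool_rot: [0.99, -0.143, 0.0, -0.0]
force: [0.0, -1.1, 2.0]
finger_gap: 0.284
gripper_force: 16.7
```

Call:
apply_moves:
  claw: [-0.44,-0.44,-0.44]
  travel:
    - [0,0,0.0005]
    - [0,0,0.0005]
    - [0,0,0.0005]
  turn:
    - [0,0,0]
    - [0,0,0]
    - [0,0,0]

```text
t: 20.45
tcp_pos: [0.5649, 0.1731, 0.1953]
tool_rot: [0.99, -0.143, 0.0, -0.0]
force: [0.6, 0.5, 4.2]
finger_gap: 0.28
gripper_force: 16.6
```

Call:
apply_moves:
  claw: [-0.44,-0.44,-0.44]
  travel:
    - [0,0,0.0005]
    - [0,0,0.0005]
    - [0,0,0.0005]
  turn:
    - [0,0,0]
    - [0,0,0]
    - [0,0,0]

```text
t: 20.7
tcp_pos: [0.5649, 0.1731, 0.195]
tool_rot: [0.99, -0.143, 0.0, -0.0]
force: [0.1, 0.4, 4.9]
finger_gap: 0.281
gripper_force: 16.5
```

```bash
python3 m.py;python3 b.py|tail -n +2;python3 m.py|head -1
```

```text
t 20.75 tcp O,L,z 21.21 -1.66 194.99 yaw -106.48 F [-0.21 -0.2   4.57] M [-0.028 -0.024 -0.025] gap 0.282 16.5
ring n 209 O [-24.  -13.1  17.6] L [-18.7  14.2  23. ] z [80.1 83.9 86.1] ears 3 O [19.9 20.3 21.8] L [20.2 20.2 20.4] z [78.4 79.6 81.2]
  z at O -10 [81.3 83.4 85.2]
  z at O 0 [81.2 83.2 84.8]
near 54 O [14.2 18.  23.5] L [ 1.9 16.1 18.7]
far 23 O [15.4 17.9 23.7] L [-16.6 -11.3  -0.7]
L -22 medZ 84.1 O [-16.8 -10.8]
L -15 medZ 84.6 O [-23.  -14.8]
L -8 medZ 83.8 O [-24.3 -19.8]
L 8 medZ 84.3 O [-22.4  12.6]
L 15 medZ 83.2 O [-17.   13.6]
stud O -10.9 10.2 L -11.4 10.3
washer z [75.4 77.8 79.3] 256
t 20.85 tcp O,L,z 21.21 -1.67 194.96 yaw -106.48 F [-0.06 -0.37  6.  ] M [ 0.021 -0.036 -0.02 ] gap 0.283 16.5
```

The press is near 7 N (reading 5 on a baseline of −2), but depth shows the ring's back about 2 mm high. The ring is following a slight pitch of the pliers. I'll relieve the force a little and pitch the tool about the tips.

Call:
apply_moves:
  claw: [-0.44,-0.44,-0.44,-0.44,-0.44]
  travel:
    - [0,0,-0.001]
    - [-0.001,0,-0.001]
    - [-0.002,0,-0.001]
    - [-0.0035,0,-0.001]
    - [-0.0035,0,-0.001]
  turn:
    - [0,0,0]
    - [0,0.0025,0]
    - [0,0.005,0]
    - [0,0.0083,0]
    - [0,0.0083,0]

```text
t: 21.27
tcp_pos: [0.5611, 0.1741, 0.1954]
tool_rot: [0.99, -0.143, 0.013, 0.002]
force: [0.0, 0.8, 2.7]
finger_gap: 0.285
gripper_force: 16.6
```

```bash
cat > p.py <<'E'
from h import *
a0=np.radians(73.5-90);o=np.array([np.cos(a0),np.sin(a0),0]);l=np.array([-np.sin(a0),np.cos(a0),0]);c=np.array([.545,.1807,0])
A=[];J=[];W=[]
F=[]
for _ in range(4):
    q=snap('side');P=cloud(q);Q=P-c;O=Q@o*1000;L=Q@l*1000;Z=P[...,2]*1000;g=q['pixels'].max(2);F.append(manip.sense()['force'][2])
    k=(g<55)&(Z>73)&(Z<112)&(np.hypot(O+2,L)<28)&(np.hypot(O,L)>16.5)&(O<12);A.append(np.c_[O[k],L[k],Z[k]])
    hs=cv2.cvtColor(q['pixels'],cv2.COLOR_RGB2HSV);w=(np.hypot(O,L)<30)&(Z>66)&(Z<90)&(hs[...,1]>120)&(hs[...,0]>12)&(hs[...,0]<35);W.append(np.median(Z[w]))
    zt=manip.sense()['tcp_pos'][2]*1000;j=(g>60)&(abs(L)<25)&(O>10)&(O<34)&(Z>zt-100)&(Z<zt-56);J.append(np.c_[O[j],L[j],Z[j]])
A=np.vstack(A);J=np.vstack(J)
M=np.c_[A[:,:2],np.ones(len(A))];x=np.linalg.lstsq(M,A[:,2],rcond=None)[0];r=A[:,2]-M@x;u=abs(r)<3;x=np.linalg.lstsq(M[u],A[u,2],rcond=None)[0]
st=manip.sense()
print('t',round(st['t'],2),'ring plane dz/dO,dz/dL deg',np.degrees(x[:2]).round(2),'z centre',x[2].round(2),'z back(-22)',(x[2]-22*x[0]).round(2),'z ears(18)',(x[2]+18*x[0]).round(2),'washer',np.mean(W).round(2),'Fz',np.round(F,1),np.mean(F).round(2))
for z0 in range(int(zt-100),int(zt-60),8):
    k=(J[:,2]>z0)&(J[:,2]<z0+8);print('jaw z',z0,np.percentile(J[k,0],[5,50,95]).round(1) if k.sum()>5 else None)
print(st['tcp_pos'].round(4),Ro.from_quat(st['tool_rot']).as_matrix()[:,2].round(4),round(st['finger_gap'],3),round(st['gripper_force'],1))
E
python3 p.py
```

```text
t 21.47 ring plane dz/dO,dz/dL deg [-1.02 -0.44] z centre 82.98 z back(-22) 83.37 z ears(18) 82.66 washer 78.05 Fz [3.5 2.7 2.8 2.9] 2.96
jaw z 95 [10.8 16.7 22.1]
jaw z 103 [16.  17.3 22.5]
jaw z 111 [15.9 16.9 21.8]
jaw z 119 [15.7 17.9 21.9]
jaw z 127 None
[0.5619 0.1738 0.1955] [ 0.0248 -0.0074 -0.9997] 0.285 16.7
```

Call:
apply_moves:
  claw: [-0.44,-0.44,-0.44,-0.44]
  travel:
    - [-0.001,0,0]
    - [-0.0023,0,0.0002]
    - [-0.0023,0,0.0004]
    - [-0.0023,0,0.0004]
  turn:
    - [0,0.0025,0]
    - [0,0.0056,0]
    - [0,0.0056,0]
    - [0,0.0056,0]

```text
t: 21.8
tcp_pos: [0.5601, 0.1744, 0.1953]
tool_rot: [0.989, -0.143, 0.022, 0.003]
force: [0.3, 0.1, 3.6]
finger_gap: 0.287
gripper_force: 16.7
```

Call:
apply_moves:
  claw: [-0.44,-0.44,-0.44,-0.44]
  travel:
    - [0,0,0.0005]
    - [0,0,0.0008]
    - [0,0,0.0008]
    - [0,0,0.0008]
  turn:
    - [0,0,0]
    - [0,0,0]
    - [0,0,0]
    - [0,0,0]

```text
t: 22.13
tcp_pos: [0.5605, 0.1743, 0.1949]
tool_rot: [0.989, -0.143, 0.022, 0.003]
force: [-0.3, 0.5, 6.1]
finger_gap: 0.284
gripper_force: 16.6
```

```bash
python3 p.py; python3 b.py|tail -n +2
```

```text
t 22.33 ring plane dz/dO,dz/dL deg [-1.49 -0.31] z centre 82.49 z back(-22) 83.07 z ears(18) 82.02 washer 77.78 Fz [5.9 5.  5.2 6. ] 5.53
jaw z 94 [10.8 16.5 21.9]
jaw z 102 [15.6 17.1 22.3]
jaw z 110 [15.6 16.6 21.5]
jaw z 118 [15.1 18.1 22.1]
jaw z 126 None
[0.5606 0.1743 0.1949] [ 0.0425 -0.0124 -0.999 ] 0.282 16.6
L -22 medZ 82.8 O [-18.4 -10.7]
L -15 medZ 83.4 O [-22.1 -14.4]
L -8 medZ 83.6 O [-24.6 -20.9]
L 8 medZ 82.5 O [-22.3  13.8]
L 15 medZ 82.2 O [-16.4  13.5]
stud O -10.8 10.3 L -11.3 10.2
washer z [75.  77.8 79.4] 247
```

Call:
apply_moves:
  claw: [-0.44,-0.44,-0.44,-0.44,-0.44]
  travel:
    - [-0.001,0,-0.0003]
    - [-0.0022,0,-0.0003]
    - [-0.0035,0,-0.0003]
    - [-0.0045,0,0]
    - [-0.0045,0,0]
  turn:
    - [0,0.0025,0]
    - [0,0.005,0]
    - [0,0.008,0]
    - [0,0.011,0]
    - [0,0.011,0]

```text
t: 22.8
tcp_pos: [0.5563, 0.1756, 0.1946]
tool_rot: [0.989, -0.143, 0.039, 0.006]
force: [-0.1, -0.6, 5.5]
finger_gap: 0.289
gripper_force: 16.6
```

```bash
python3 p.py; python3 b.py|tail -n +2
```

```text
t 23.0 ring plane dz/dO,dz/dL deg [-0.61 -0.17] z centre 82.5 z back(-22) 82.74 z ears(18) 82.31 washer 77.71 Fz [6.1 4.9 5.5 4.8] 5.33
jaw z 94 [10.8 16.1 21.8]
jaw z 102 [14.5 16.1 21. ]
jaw z 110 [14.4 16.5 20.8]
jaw z 118 [14.  17.  20.4]
jaw z 126 None
[0.5568 0.1755 0.1947] [ 0.0757 -0.0221 -0.9969] 0.288 16.5
L -22 medZ 82.9 O [-17.1 -10.1]
L -15 medZ 82.4 O [-23.  -15.5]
L -8 medZ 82.8 O [-24.7 -20.6]
L 8 medZ 82.1 O [-22.3  13.4]
L 15 medZ 82.3 O [-17.2  13.7]
stud O -11.2 9.9 L -11.9 10.7
washer z [75.2 77.7 79.4] 242
```

Call:
apply_moves:
  claw: [-0.44,-0.44,-0.44,-0.44,-0.44]
  travel:
    - [-0.001,0,-0.0003]
    - [-0.0022,0,-0.0003]
    - [-0.0035,0,-0.0003]
    - [-0.005,0,0.0002]
    - [-0.005,0,0.0004]
  turn:
    - [0,0.0025,0]
    - [0,0.005,0]
    - [0,0.008,0]
    - [0,0.0125,0]
    - [0,0.0125,0]

```text
t: 23.47
tcp_pos: [0.5523, 0.1768, 0.1939]
tool_rot: [0.988, -0.143, 0.058, 0.008]
force: [-0.4, 0.7, 5.9]
finger_gap: 0.283
gripper_force: 16.3
```

```bash
python3 p.py; python3 b.py|tail -n +2
```

```text
t 23.67 ring plane dz/dO,dz/dL deg [-0.68 -0.38] z centre 82.22 z back(-22) 82.48 z ears(18) 82.01 washer 77.58 Fz [5.6 6.2 6.  6.5] 6.11
jaw z 94 [10.5 15.6 20.6]
jaw z 102 [13.4 15.7 20.6]
jaw z 110 [13.1 15.  19.9]
jaw z 118 [12.7 16.6 18.7]
jaw z 126 None
[0.5529 0.1767 0.1941] [ 0.1131 -0.0332 -0.993 ] 0.283 16.4
L -22 medZ 82.7 O [-16.1 -10.5]
L -15 medZ 83.4 O [-22.9 -15.6]
L -8 medZ 82.1 O [-24.2 -20.7]
L 8 medZ 82.2 O [-22.6   1.7]
L 15 medZ 82.1 O [-17.6  13. ]
stud O -11.2 10.0 L -11.3 11.1
washer z [74.6 77.6 79.5] 237
```

The ring is now level. The washer is depressed 1.1 mm and the press is about 8 N. I'll bring it to 9 N, then let the ring close in small steps while holding the force.

Call:
apply_moves:
  claw: [-0.44,-0.44,-0.44]
  travel:
    - [0,0,0.0004]
    - [0,0,0.0004]
    - [0,0,0.0004]
  turn:
    - [0,0,0]
    - [0,0,0]
    - [0,0,0]

```text
t: 23.97
tcp_pos: [0.5531, 0.1766, 0.1939]
tool_rot: [0.988, -0.143, 0.059, 0.008]
force: [-1.0, -0.3, 6.7]
finger_gap: 0.285
gripper_force: 16.4
```

Call:
apply_moves:
  claw: [-0.42,-0.4,-0.4]
  travel:
    - [0,0,0.0001]
    - [0,0,0.0003]
    - [0,0,0.0003]
  turn:
    - [0,0,0]
    - [0,0,0]
    - [0,0,0]

```text
t: 24.22
tcp_pos: [0.5533, 0.1766, 0.1938]
tool_rot: [0.988, -0.143, 0.059, 0.008]
force: [-0.7, -0.6, 7.6]
finger_gap: 0.303
gripper_force: 15.5
```

```bash
python3 p.py
```

```text
t 24.42 ring plane dz/dO,dz/dL deg [-0.78 -0.13] z centre 81.9 z back(-22) 82.2 z ears(18) 81.66 washer 77.34 Fz [7.1 7.1 7.6 8.4] 7.56
jaw z 93 [10.7 16.6 22.3]
jaw z 101 [10.9 15.5 20.9]
jaw z 109 [14.  16.  20.2]
jaw z 117 [13.4 16.4 19. ]
jaw z 125 None
[0.5533 0.1765 0.1939] [ 0.1138 -0.0333 -0.9929] 0.298 15.7
```

Call:
apply_moves:
  claw: [-0.38,-0.36,-0.36]
  travel:
    - [0,0,0]
    - [0,0,0.0001]
    - [0,0,0.0001]
  turn:
    - [0,0,0]
    - [0,0,0]
    - [0,0,0]

```text
t: 24.67
tcp_pos: [0.5534, 0.1765, 0.1938]
tool_rot: [0.988, -0.143, 0.059, 0.008]
force: [-1.3, 1.0, 7.8]
finger_gap: 0.32
gripper_force: 14.2
```

```bash
python3 p.py
```

```text
t 24.87 ring plane dz/dO,dz/dL deg [-0.7  -0.22] z centre 81.9 z back(-22) 82.17 z ears(18) 81.68 washer 77.48 Fz [7.3 5.9 7.8 6.9] 7.0
jaw z 93 [10.8 16.8 21.9]
jaw z 101 [11.7 16.  21.5]
jaw z 109 [14.  15.8 20.5]
jaw z 117 [13.9 16.4 20.2]
jaw z 125 None
[0.5534 0.1766 0.1938] [ 0.1142 -0.0333 -0.9929] 0.323 14.2
```

Call:
apply_moves:
  claw: [-0.34,-0.32,-0.3,-0.3]
  travel:
    - [0,0,0.0001]
    - [0,0,0.0002]
    - [0,0,0.0003]
    - [0,0,0.0003]
  turn:
    - [0,0,0]
    - [0,0,0]
    - [0,0,0]
    - [0,0,0]

```text
t: 25.2
tcp_pos: [0.5535, 0.1765, 0.1936]
tool_rot: [0.988, -0.143, 0.059, 0.008]
force: [-0.5, 0.1, 7.2]
finger_gap: 0.352
gripper_force: 9.5
```

```bash
python3 p.py;python3 b.py|tail -n +2; python3 w.py|sed -n '1p;6,26p'
```

```text
t 25.4 ring plane dz/dO,dz/dL deg [-0.62 -0.6 ] z centre 81.93 z back(-22) 82.17 z ears(18) 81.74 washer 77.44 Fz [7.4 7.7 7.3 7.2] 7.42
jaw z 93 [10.5 16.9 22.1]
jaw z 101 [11.4 16.3 22.1]
jaw z 109 [14.5 16.2 21.1]
jaw z 117 [14.3 17.2 19.3]
jaw z 125 None
[0.5535 0.1765 0.1936] [ 0.1143 -0.0333 -0.9929] 0.353 9.5
L -22 medZ 82.0 O [-16.8 -11.5]
L -15 medZ 82.6 O [-21.1 -13.6]
L -8 medZ 82.3 O [-23.5 -19.6]
L 8 medZ 81.9 O [-21.6  13.4]
L 15 medZ 82.1 O [-15.5  10.8]
stud O -10.7 10.2 L -11.4 9.9
washer z [74.8 77.5 79. ] 279
25.5 [0.5535 0.1765 0.1936] [-0.69  0.66  6.95]
218 ........................................................................................
219 ........................................................................................
220 ........................................................................................
221 .....................................jjjjjjjjjjjjjj.....................................
222 ................................jjjjjjjj.....jjjjjjjjjjj................................
223 ..............................jjjj...............
[... 734 characters left out ...]
YYYYYYYYYYYYYYYYYj############jj.................
232 ...............j####jjjjjj##j#jjYYYYYYYYYYYYYYYYYYYYYYYjj###jjjjjjjjjjjj................
233 ...............jjjjjjjjjjjjj##jjYYYYYYYYYYYYYYYYYYYYYYYj##jjjjjjjjjjjjjj................
234 ...............jj..jjjjjjjjjj##jYYYYYYYYYYYYYYYYYYYYYYYj##jjjjjjjjjjjjjjj...............
235 ...................jjjjjjjjjj##jYYYYYYYYYYYYYYYYYYYYYYYj##jjjjjjjjjjjjjjjj..............
236 ...................jjjjjjjjjj##jYYYYYYYYYYYYYYYYYYYYYYYj#jjjjjjjjjjjjjj..j..............
237 ....................jjjjjjjjjj#jYYYYYYYYYYYYYYYYYYYYYYYj#jjjjjjjjjjjjjj.................
238 .....................jjjjjjjjj#jjYYYYYYYYYYYYYYYYYYYYYjjjjjjjjjjjjjjjj..................
```

Call:
apply_moves:
  claw: [-0.27,-0.24,-0.22,-0.22]
  travel:
    - [0,0,0.0001]
    - [0,0,0.0002]
    - [0,0,0.0003]
    - [0,0,0.0003]
  turn:
    - [0,0,0]
    - [0,0,0]
    - [0,0,0]
    - [0,0,0]

```text
t: 25.83
tcp_pos: [0.5535, 0.1766, 0.1933]
tool_rot: [0.988, -0.143, 0.059, 0.008]
force: [-0.8, 0.9, 7.1]
finger_gap: 0.392
gripper_force: 8.7
```

```bash
python3 p.py;python3 b.py|tail -n +2; python3 w.py|sed -n '1p;16,26p'
```

```text
t 26.03 ring plane dz/dO,dz/dL deg [-0.34 -0.74] z centre 81.95 z back(-22) 82.09 z ears(18) 81.85 washer 77.48 Fz [7.2 7.4 6.9 7. ] 7.14
jaw z 93 [10.5 17.3 22.5]
jaw z 101 [11.1 16.5 22.1]
jaw z 109 [14.7 16.2 21.4]
jaw z 117 [14.  17.4 20.8]
jaw z 125 None
[0.5535 0.1765 0.1933] [ 0.1141 -0.0332 -0.9929] 0.391 8.7
L -22 medZ 82.0 O [-17.1 -11.9]
L -15 medZ 82.0 O [-20.8 -13.6]
L -8 medZ 82.2 O [-23.7 -19.4]
L 8 medZ 82.0 O [-21.7  13.3]
L 15 medZ 81.9 O [-16.2  12.3]
stud O -10.9 9.7 L -11.2 10.2
washer z [75.  77.6 79.1] 293
26.1333 [0.5534 0.1766 0.1933] [-0.58  0.06  8.13]
228 ........................................YYYYYY.................jjjj.....................
229 ...................j.....jjjjj#jj.jjY.YYYYYYYYYYYYYYYjj####jjjj..jjjj...................
230 .................jjjjj###j#j###jjYYYYYYYYYYYYYYYYYYYYYj##########j#jj...................
231 .................j##jj####jjj##jjYYYYYYYYYYYYYYYYYYYYYj##############j..................
232 .................jjjjjjjjjjjjj##jYYYYYYYYYYYYYYYYYYYYY###jjjjjjjjjjjjjj.................
233 .................jj.jjjjjjjjjj##jYYYYYYYYYYYYYYYYYYYYj###jjjjjjjjjjjjjjj................
234 ....................jjjjjjjjjj##jYYYYYYYYYYYYYYYYYYYYj##jjjjjjjjjjjjj..jj...............
235 .....................jjjjjjjjj##jYYYYYYYYYYYYYYYYYYYYj##jjjjjjjjjjjjj...jj..............
236 ..................j..jjjjjjjjj##jjYYYYYYYYYYYYYYYYYYYj##jjjjjjjjjjjjj.....j.............
237 .....................jjjjjjjjjjj#jYYYYYYYYYYYYYYYYYYYj#jjjjjjjjjjjjjjj..................
238 ......................jjjjjjjjjj#jYYYYYYYYYYYYYYYYYYYj#jjjjjjjjjjjjjjj..................
```

Call:
apply_moves:
  claw: [-0.19,-0.16,-0.12,-0.12]
  travel:
    - [0.0007,0,0.0001]
    - [0.0014,0,0.0003]
    - [0.002,0,0.0004]
    - [0.002,0,0.0005]
  turn:
    - [0,0,0]
    - [0,0,0]
    - [0,0,0]
    - [0,0,0]

```text
t: 26.47
tcp_pos: [0.555, 0.1761, 0.1929]
tool_rot: [0.988, -0.143, 0.059, 0.008]
force: [-0.7, 1.2, 5.9]
finger_gap: 0.44
gripper_force: 8.1
```

```bash
python3 p.py;python3 b.py|tail -n +2; python3 w.py|sed -n '1p;16,26p'
```

```text
t 26.67 ring plane dz/dO,dz/dL deg [-0.   -0.18] z centre 82.05 z back(-22) 82.05 z ears(18) 82.05 washer 77.64 Fz [6.4 6.8 6.4 6.9] 6.64
jaw z 92 [10.8 19.1 23.6]
jaw z 100 [11.  17.1 22.6]
jaw z 108 [15.5 16.9 21.4]
jaw z 116 [15.1 18.7 22. ]
jaw z 124 None
[0.5549 0.1761 0.1929] [ 0.1136 -0.0332 -0.993 ] 0.437 8.1
L -22 medZ 81.6 O [-15.8 -11.8]
L -15 medZ 82.3 O [-20.8 -13.1]
L -8 medZ 82.5 O [-22.9 -17.4]
L 8 medZ 82.0 O [-20.4  12.8]
L 15 medZ 81.9 O [-15.9   9.8]
stud O -11.2 9.5 L -11.4 9.8
washer z [75.1 77.6 79.2] 323
26.7667 [0.5548 0.1761 0.1929] [-0.9  -0.19  6.84]
228 ...........................................................jjjjjj.......................
229 ..............................................................jjjj......................
230 ....................j.........jjjj....jjjYYYjjjjjj.jjjjjjjjj....jjj.....................
231 ...................jjjjjjj######jjjjYYYYYYYYYYYYYYYjj#########jj#jjj....................
232 ..................jjjjj####jj#####jYYYYYYYYYYYYYYYYYj##############jj...................
233 ...................jjjjjjjjjjj####jYYYYYYYYYYYYYYYYY####jjjjjjjjjjjjjj..................
234 ...................jjjjjjjjjjjjj##jYYYYYYYYYYYYYYYYY###jjjjjjjjjjjjj.jj.................
235 ......................jjjjjjjjjj##jYYYYYYYYYYYYYYYYj###jjjjjjjjjjjj....j................
236 ......................jjjjjjjjjj###YYYYYYYYYYYYYYYYj##jjjjjjjjjjjjj....jj...............
237 ......................jjjjjjjjjj###YYYYYYYYYYYYYYYYj##jjjjjjjjjjjjj.....jj..............
238 ....................j..jjjjjjjjj###YYYYYYYYYYYYYYYYj##jjjjjjjjjjjjjj....................
```

Call:
apply_moves:
  claw: [-0.09,-0.05,-0.02,-0.02]
  travel:
    - [0.0007,0,0.0003]
    - [0.0014,0,0.0005]
    - [0.002,0,0.0007]
    - [0.002,0,0.0007]
  turn:
    - [0,0,0]
    - [0,0,0]
    - [0,0,0]
    - [0,0,0]

```text
t: 27.1
tcp_pos: [0.5564, 0.1756, 0.1924]
tool_rot: [0.988, -0.143, 0.059, 0.008]
force: [-1.2, -0.3, 6.9]
finger_gap: 0.489
gripper_force: 7.4
```

```bash
python3 p.py;python3 b.py|tail -n +2; python3 w.py|sed -n '1p;16,26p'
```

```text
t 27.3 ring plane dz/dO,dz/dL deg [-0.11 -0.55] z centre 81.96 z back(-22) 82.0 z ears(18) 81.92 washer 77.66 Fz [5.8 6.1 6.2 6.1] 6.05
jaw z 92 [11.2 19.3 24.4]
jaw z 100 [10.9 17.6 23.3]
jaw z 108 [16.4 17.6 22.1]
jaw z 116 [15.9 18.  21.8]
jaw z 124 None
[0.5563 0.1756 0.1924] [ 0.1132 -0.0333 -0.993 ] 0.49 7.4
L -22 medZ 81.6 O [-14.8 -12.4]
L -15 medZ 82.5 O [-21.6 -13.6]
L -8 medZ 82.4 O [-22.6 -17.5]
L 8 medZ 81.9 O [-20.7  12.3]
L 15 medZ 81.7 O [-14.6   9.5]
stud O -11.5 9.9 L -11.4 10.2
washer z [75.1 77.6 78.9] 338
27.4 [0.5563 0.1756 0.1924] [-0.8   0.35  5.71]
228 ........................................................jjjj............................
229 .........................j................................jjjjj.........................
230 .......................jj..................................jjjjjj.......................
231 .....................jj.......................................jjjj......................
232 .............................jjjjjjjjjjjj..jjjjjjjjjjjjjjjjjjjjjjjj.....................
233 .....................jjjjjjjjj#jj###j.YYYYYYYYYYYjj#######j#jjjj#jjjj...................
234 .....................j#jjj#jjjjjjjj#jYYYYYYYYYYYYj#####jjjjjjj###j.jj...................
235 .....................jjjjjjjjjjj#j##j.YYYYYYYYYYYjj#jjjjjjjjjjjjjj..jj..................
236 .....................j.jjjjjjjjjjj##jYYYYYYYYYYYYjj#jjjjjjjjjjjjjj...jj.................
237 .......................jjjjjjjjjjj##jYYYYYYYYYYYYj##jjjjjjjjjjjjjj....jjj...............
238 .....................j..jjjjjjjjjj##jYYYYYYYYYYYYY##j.jjjjjjjjjjjj.....jjj..............
```

Call:
apply_moves:
  claw: [0.02,0.06,0.1,0.1]
  travel:
    - [0.0007,0,0.0004]
    - [0.0014,0,0.0007]
    - [0.0022,0,0.001]
    - [0.0022,0,0.001]
  turn:
    - [0,0,0]
    - [0,0,0]
    - [0,0,0]
    - [0,0,0]

```text
t: 27.73
tcp_pos: [0.5581, 0.1751, 0.1916]
tool_rot: [0.988, -0.143, 0.058, 0.008]
force: [-1.0, 0.3, 4.5]
finger_gap: 0.55
gripper_force: 6.7
```

```bash
python3 p.py;python3 b.py|tail -n +2; python3 w.py|sed -n '1p;16,32p'
```

```text
t 27.93 ring plane dz/dO,dz/dL deg [ 0.01 -0.83] z centre 81.77 z back(-22) 81.77 z ears(18) 81.77 washer 77.72 Fz [4.9 5.4 5.1 5.3] 5.17
jaw z 91 [16.8 21.  25.1]
jaw z 99 [10.8 18.4 24.2]
jaw z 107 [17.2 18.5 23.2]
jaw z 115 [16.4 18.6 22.5]
jaw z 123 None
[0.5579 0.1751 0.1916] [ 0.1127 -0.0332 -0.9931] 0.552 6.7
L -15 medZ 82.3 O [-19.8 -13.5]
L -8 medZ 81.9 O [-21.9 -17.1]
L 8 medZ 81.8 O [-19.7  11.9]
L 15 medZ 81.9 O [-13.9   8.3]
stud O -11.3 10.1 L -11.1 10.7
washer z [75.4 77.6 79.1] 366
28.0333 [0.5579 0.1751 0.1916] [-1.33  0.61  5.44]
228 .................................jjjjjjj....jjjjjjjjjjjj................................
229 .............................jjjjjj...............jjjjjjjj..............................
230 ...........................jjj........................jjjjjj............................
231 .........................jj.............................jjjjjjj.........................
232 ........................j..................................jjjjjj.......................
233 ................................................j............jjjjj...........
[... 334 characters left out ...]
YYYYYYYYj###jjjjjjjjjjjj.....jj..................
238 .......................j.jjjjjjjjjjjj#jjYYYYYYYj##jjjjjjjjjjjjj......jj.................
239 .......................j..jjjjjjjjjjj#jjYYYYYYYj##jjjjjjjjjjjjj.......jj................
240 .......................jj.jjjjjjjjjjj##jYYYYYYYj##jjjjjjjjjjjjjj.......jjj..............
241 .....................YYY..jjjjjjjjjjj##jYYYYYYYj#jjjjjjjjjjjjjjYjj......jj..............
242 ....................YYYY..jjjjjjjjjjj#jjYYYYYYYj##jjjjjjjjjjjjjYYYj......j..............
243 ...................YYYYYj.jjjjjjjjjjj##jjjjjjjjj##jjjjjjjjjjjjjYYYY.....................
244 ..................YYYYYYj..jjjjjjjjjj#jjjjjj#jj###jjjjjjjjjjjjjYYYYY.......j............
```

Call:
apply_moves:
  claw: [0.15,0.2,0.25,0.28,0.28]
  travel:
    - [0.0004,0,0.0003]
    - [0.0008,0,0.0005]
    - [0.001,0,0.0005]
    - [0.001,0,0.0005]
    - [0.001,0,0.0005]
  turn:
    - [0,0,0]
    - [0,0,0]
    - [0,0,0]
    - [0,0,0]
    - [0,0,0]

```text
t: 28.45
tcp_pos: [0.5582, 0.1747, 0.1902]
tool_rot: [0.988, -0.143, 0.057, 0.009]
force: [0.6, -1.1, -2.4]
finger_gap: 0.643
gripper_force: 4.2
```

```bash
python3 p.py;python3 b.py|tail -n +2; python3 w.py|sed -n '1p;18,34p'; python3 -c "
from h import *
print(Ro.from_quat(manip.sense()['tool_rot']).as_matrix().round(4))"
```

```text
t 28.65 ring plane dz/dO,dz/dL deg [ 0.54 -0.82] z centre 82.05 z back(-22) 81.84 z ears(18) 82.22 washer 77.85 Fz [-2.2 -2.1 -1.8 -0.9] -1.76
jaw z 90 [19.2 21.1 25.4]
jaw z 98 [10.8 18.7 23.9]
jaw z 106 [17.9 18.9 23.7]
jaw z 114 [17.  18.2 23.1]
jaw z 122 None
[0.5584 0.1746 0.1906] [ 0.1109 -0.0337 -0.9933] 0.64 4.4
L -15 medZ 81.5 O [-19.8 -13.4]
L -8 medZ 82.0 O [-21.2 -17.2]
L 8 medZ 81.6 O [-19.3  13. ]
L 15 medZ 81.5 O [-13.5   7.6]
stud O -11.7 9.6 L -11.6 10.2
washer z [75.8 77.9 79.4] 383
28.75 [0.5586 0.1746 0.1908] [ 1.06 -0.79 -0.93]
230 ............................jjjjjj.................jjjjjjj..............................
231 .........................jjjj.........................jjjjjj............................
232 ........................jj..............................jjjjjjj.........................
233 ...........................................................jjjjjj.......................
234 .................................................jjjjjjjjjjjj.jjjj......................
235 .........................jjjjjjjjjjjjjjjj..jjj#########j###jj..jjjj.........
[... 444 characters left out ...]
jjjjjjj.......jjj................
241 ......................YYYj#jjjjjjjjjjjjjjYYYjj##jjjjjjjjjjjj.Yjjj......jj...............
242 .....................YYYYj#jjjjjjjjjjjjjjYYYj##jjjjjjjjjjjjjYYYYjj.....jj...............
243 ...................YYYYYYj#jjjjjjjjjjjjjjYYYj##jjjjjjjjjjjjjYYYYYYj......j..............
244 ..................YYYYYYYj#jjjjjjjjjjjj#jjjjj##jjjjjjjjjjjjjYYYYYY.j......j.............
245 .................YYYYYYYYj#jjjjjjjjjjjjjjjjj####jjjjjjjjjjjjYYYYYYY.j.....j.............
246 ................YYYYYYYYYj#jjjjjjjjjj###jjj###j#jjjjjjjjjjjjYYYYYYYY.......j............
[[ 9.524e-01 -2.837e-01  1.115e-01]
 [-2.817e-01 -9.589e-01 -3.360e-02]
 [ 1.164e-01  6.000e-04 -9.932e-01]]
```

The ring is closed in the groove: washer held down at 77.9 mm, ring level and load-free. Now I withdraw the pins straight up.

Call:
apply_moves:
  claw: [0.28,0.28,0.28,0.28,0.28]
  travel:
    - [0.0003,0,-0.0025]
    - [0.0006,0,-0.005]
    - [0.001,0,-0.0085]
    - [0.0019,0,-0.016]
    - [0.0029,0,-0.025]
  turn:
    - [0,0,0]
    - [0,0,0]
    - [0,0,0]
    - [0,0,0]
    - [0,0,0]

```text
t: 29.17
tcp_pos: [0.5586, 0.1747, 0.2117]
tool_rot: [0.988, -0.143, 0.058, 0.009]
force: [0.0, -0.9, -2.1]
finger_gap: 0.639
gripper_force: 4.4
```

Call:
apply_moves:
  claw: [0.28,0.28,0.28,0.28,0.28]
  travel:
    - [0.003,0,-0.025]
    - [0.006,0,-0.05]
    - [0.008,0,-0.07]
    - [0.0093,0,-0.08]
    - [0.0093,0,-0.08]
  turn:
    - [0,0,0]
    - [0,0,0]
    - [0,0,0]
    - [0,0,0]
    - [0,0,0]

```text
t: 29.58
tcp_pos: [0.5602, 0.1751, 0.2787]
tool_rot: [0.988, -0.143, 0.061, 0.008]
force: [-0.7, -0.3, -0.8]
finger_gap: 0.642
gripper_force: 4.4
```

```bash
python3 p.py;python3 b.py|tail -n +2;python3 - <<'E'
from h import *
q=dict(np.load('side.npz'));P=cloud(q);st=manip.sense();T=st['tcp_pos']
a0=np.radians(73.5-90);o=np.array([np.cos(a0),np.sin(a0),0]);l=np.array([-np.sin(a0),np.cos(a0),0]);c=np.array([.545,.1807,0])
Q=P-c;O=Q@o*1000;L=Q@l*1000;Z=P[...,2]*1000;g=q['pixels'].max(2)
m=(abs(L)<30)&(O>0)&(O<50)&(Z>120)
print('tcp O L',(T-c)@o*1000,(T-c)@l*1000,T[2])
for z0 in range(130,210,5):
    for nm,s in(('n',L>0),('f',L<=0)):
        k=m&s&(Z>=z0)&(Z<z0+5)
        if k.sum()>4:print(z0,nm,k.sum(),'O',np.percentile(O[k],[4,50,96]).round(1),'L',np.percentile(L[k],[4,96]).round(1))
k=(g<55)&(Z>70)&(Z<112)&(np.hypot(O,L)<36)
print('ring: n',k.sum(),'O',np.percentile(O[k],[3,97]).round(1),'L',np.percentile(L[k],[3,97]).round(1),'z',np.percentile(Z[k],[3,50,97]).round(1))
k&=(O>18.4);print('ears O',np.percentile(O[k],[3,97]).round(1),'L',np.percentile(L[k],[3,97]).round(1),'z',np.percentile(Z[k],[3,50,97]).round(1))
E
```

```text
t 29.78 ring plane dz/dO,dz/dL deg [ 0.85 -0.62] z centre 82.12 z back(-22) 81.79 z ears(18) 82.38 washer 77.92 Fz [-1.3 -2.1 -1.5 -1.2] -1.54
jaw z 174 [18.  20.7 26.6]
jaw z 182 [17.3 20.5 25.7]
jaw z 190 [16.5 18.9 24.5]
jaw z 198 [15.7 18.7 23.5]
jaw z 206 [15.1 19.5 25.4]
[0.5578 0.1746 0.2745] [ 0.1098 -0.0336 -0.9934] 0.646 4.4
L -15 medZ 81.7 O [-19.2 -13.4]
L -8 medZ 81.9 O [-20.9 -17.2]
L 8 medZ 82.0 O [-19.4  12.9]
L 15 medZ 82.0 O [-13.3   8. ]
stud O -11.5 10.2 L -11.8 9.9
washer z [75.7 78.1 79.4] 383
tcp O L 14.032086882326297 -2.1730542968032727 0.27436759252943793
170 n 20 O [18.8 21.  26. ] L [2.1 9.6]
170 f 10 O [19.4 19.8 23.2] L [-11.3  -5. ]
175 n 20 O [18.3 20.3 25.2] L [3.2 8.6]
175 f 19 O [18.5 19.1 22.6] L [-11.   -4.2]
180 n 19 O [17.9 19.1 24. ] L [2.2 8.9]
180 f 10 O [18.  18.8 21.7] L [-11.4  -4.1]
185 n 18 O [17.5 18.5 23. ] L [2.1 8.4]
185 f 15 O [17.1 17.9 21.5] L [-10.2  -3.3]
190 n 19 O [17.1 18.7 22.8] L [3.7 8. ]
190 f 13 O [16.8 17.9 20.4] L [-9.5 -4.2]
195 n 19 O [16.4 17.6 22.2] L [1.6 7.8]
195 f 12 O [16.5 17.3 20.1] L [-8.5 -3.8]
200 n 20 O [16.  16.9 22.2] L [1.6 8. ]
200 f 10 O [15.9 16.5 18.2] L [-8.5 -3.3]
ring: n 157 O [-20.8  26.4] L [-13.3  19.5] z [78.6 82.1 85. ]
ears O [18.7 26.6] L [-3.9 11.8] z [78.4 82.9 85.4]
```

The ring stays in place, closed and level, with the washer held at 77.9 mm. The pliers are aligned with the tool to within about 1.2°. I'm planning the return with the pliers vertical over the pocket.

```bash
cat >> h.py <<'E'
from scipy.spatial.transform import Slerp
def target(yaw,tilt):
    "down-pointing tool, y at yaw deg, then tool z leaned toward +tool x by tilt deg"
    a=np.radians(yaw);y=np.array([np.cos(a),np.sin(a),0]);z=np.array([0,0,-1.]);T=np.c_[np.cross(y,z),y,z]
    return Ro.from_matrix(T)*Ro.from_euler('y',tilt,degrees=True)
def chain2(st,pos,Rt,n):
    S=Slerp([0,1],Ro.concatenate([Ro.from_quat(st['tool_rot']),Rt]));dp=(np.array(pos)-st['tcp_pos'])/n
    for k in range(n):
        A=S(k/n);B=S((k+1)/n);print(k,(A.inv().apply(dp)/.8).round(4).tolist(),((A.inv()*B).as_rotvec()/np.pi).round(4).tolist())
E
python3 - <<'E'
from h import *
st=manip.sense();Rt=target(-61.9,1.2);print(Rt.as_matrix()[:,2])
chain2(st,[.5437,-.157,.270],Rt,4)
E
```

```text
[ 0.01847387  0.00986413 -0.99978068]
0 [0.0248, 0.1006, 0.0044] [0.0043, -0.0071, -0.0618]
1 [0.005, 0.1036, 0.0026] [0.0043, -0.0071, -0.0618]
2 [-0.015, 0.1026, 0.0014] [0.0043, -0.0071, -0.0618]
3 [-0.0345, 0.0978, 0.0006] [0.0043, -0.0071, -0.0618]
```

Call:
apply_moves:
  claw: [0.28,0.28,0.28,0.28,0.28]
  travel:
    - [0.005,0.02,0.001]
    - [0.01,0.04,0.002]
    - [0.015,0.06,0.003]
    - [0.02,0.08,0.0035]
    - [0.0248,0.1006,0.0044]
  turn:
    - [0.0009,-0.0014,-0.0124]
    - [0.0017,-0.0028,-0.0247]
    - [0.0026,-0.0043,-0.0371]
    - [0.0034,-0.0057,-0.0494]
    - [0.0043,-0.0071,-0.0618]

```text
t: 30.25
tcp_pos: [0.5546, 0.0913, 0.2734]
tool_rot: [0.998, -0.045, 0.046, 0.006]
force: [-0.3, 0.5, -1.8]
finger_gap: 0.639
gripper_force: 4.4
```

Call:
apply_moves:
  claw: [0.28,0.28,0.28,0.28,0.28]
  travel:
    - [0.001,0.021,0.0005]
    - [0.002,0.041,0.001]
    - [0.003,0.062,0.0015]
    - [0.004,0.083,0.002]
    - [0.005,0.1036,0.0026]
  turn:
    - [0.0009,-0.0014,-0.0124]
    - [0.0017,-0.0028,-0.0247]
    - [0.0026,-0.0043,-0.0371]
    - [0.0034,-0.0057,-0.0494]
    - [0.0043,-0.0071,-0.0618]

```text
t: 30.67
tcp_pos: [0.551, 0.0082, 0.2723]
tool_rot: [0.998, 0.052, 0.034, 0.003]
force: [0.7, 0.6, -2.1]
finger_gap: 0.637
gripper_force: 4.4
```

Call:
apply_moves:
  claw: [0.28,0.28,0.28,0.28,0.28]
  travel:
    - [-0.003,0.0205,0.0003]
    - [-0.006,0.041,0.0006]
    - [-0.009,0.0615,0.0008]
    - [-0.012,0.082,0.001]
    - [-0.015,0.1026,0.0014]
  turn:
    - [0.0009,-0.0014,-0.0124]
    - [0.0017,-0.0028,-0.0247]
    - [0.0026,-0.0043,-0.0371]
    - [0.0034,-0.0057,-0.0494]
    - [0.0043,-0.0071,-0.0618]

```text
t: 31.08
tcp_pos: [0.5475, -0.0746, 0.2712]
tool_rot: [0.989, 0.148, 0.022, -0.0]
force: [0.2, 0.2, -1.5]
finger_gap: 0.639
gripper_force: 4.4
```

Call:
apply_moves:
  claw: [0.28,0.28,0.28,0.28,0.28]
  travel:
    - [-0.01,0.03,0.0002]
    - [-0.02,0.058,0.0004]
    - [-0.029,0.082,0.0006]
    - [-0.0345,0.0978,0.0006]
    - [-0.0345,0.0978,0.0006]
  turn:
    - [0.0011,-0.0018,-0.0155]
    - [0.0022,-0.0036,-0.031]
    - [0.0032,-0.0053,-0.0463]
    - [0.0043,-0.0071,-0.0618]
    - [0.0043,-0.0071,-0.0618]

```text
t: 31.5
tcp_pos: [0.5446, -0.1597, 0.2699]
tool_rot: [0.97, 0.242, 0.011, -0.002]
force: [-0.5, -0.2, -1.9]
finger_gap: 0.635
gripper_force: 4.4
```

Call:
apply_moves:
  claw: [0.28,0.28,0.28]
  travel:
    - [0,0,0]
    - [0,0,0]
    - [0,0,0]
  turn:
    - [0,0,0]
    - [0,0,0]
    - [0,0,0]

```text
t: 31.75
tcp_pos: [0.5443, -0.1556, 0.2707]
tool_rot: [0.97, 0.243, 0.011, -0.003]
force: [1.0, 0.3, -2.1]
finger_gap: 0.645
gripper_force: 4.4
```

```bash
cat > k.py <<'E'
from h import *
q=snap('side');P=cloud(q);st=manip.sense();T=st['tcp_pos'];print(st['t'],T.round(4),xy(st),Ro.from_quat(st['tool_rot']).as_matrix()[:,2].round(4),st['force'].round(2),round(st['finger_gap'],3))
a0=np.radians(28.1);X=np.array([np.cos(a0),np.sin(a0),0]);Y=np.array([-np.sin(a0),np.cos(a0),0]);c=np.array([.5425,-.156,0])
Q=P-c;O=Q@X*1000;L=Q@Y*1000;Z=P[...,2]*1000
print('tcp rel',(T-c)@X*1000,(T-c)@Y*1000)
hs=cv2.cvtColor(q['pixels'],cv2.COLOR_RGB2HSV)
k=(Z>72)&(Z<78)&(abs(O)<45)&(abs(L)<50)&(hs[...,1]>90)&(hs[...,0]>4)&(hs[...,0]<20);print('block top',k.sum(),O[k].min().round(1),O[k].max().round(1),L[k].min().round(1),L[k].max().round(1),np.median(Z[k]))
gm=(hs[...,1]<60)&(abs(O)<30)&(abs(L)<35)
for z0 in range(80,240,8):
    k=gm&(Z>=z0)&(Z<z0+8)
    if k.sum()>4:
        print(z0,k.sum(),'O',np.percentile(O[k],[4,50,96]).round(1),'L',np.percentile(L[k],[4,50,96]).round(1))
E
python3 k.py
python3 - <<'E'
from h import *
chain2(manip.sense(),[.5437,-.157,.200],target(-61.9,1.2),1)
E
```

```text
31.8 [ 0.5444 -0.1555  0.2709] -61.84374390909468 [ 0.0202  0.011  -0.9997] [-0.35  0.66 -1.09] 0.638
tcp rel 1.8692616493320944 -0.4802723058474057
block top 884 -35.1 35.3 -40.7 40.5 74.55873852685451
160 14 O [-0.7  4.1  5.3] L [-6.2 10.4 12.3]
168 27 O [-0.7  4.5  5.6] L [-7.1 10.4 12.2]
176 25 O [-1.1  4.   5.1] L [-7.5  9.9 12.7]
184 28 O [-1.1  3.7  5.4] L [-6.3  9.1 11.5]
192 27 O [-1.4  4.5  5.1] L [-8.1  7.6 10.7]
200 23 O [-1.2  2.8  5.3] L [-1.1  8.7 10.4]
216 52 O [-8.5  4.9 13.9] L [-1.9 18.8 21.3]
224 145 O [-8.6  6.6 13.6] L [-13.9  12.2  20.8]
232 46 O [-2.8  3.1  5.9] L [-11.9  11.9  16.1]
0 [-0.0036, 0.0012, 0.0886] [-0.0, -0.0006, 0.0003]
```

The jaws are vertical. They sit about 2 mm off block centre in x and 1–2 mm off in y, measured in the same view. I'm shifting and lowering to just above the mouth, then re-checking.

Call:
apply_moves:
  claw: [0.28,0.28,0.28,0.28,0.28]
  travel:
    - [-0.0025,0.0015,0.02]
    - [-0.003,0.0015,0.045]
    - [-0.004,0.0015,0.07]
    - [-0.0044,0.0015,0.09]
    - [-0.0044,0.0015,0.094]
  turn:
    - [0,0,0]
    - [0,0,0]
    - [0,0,0]
    - [0,0,0]
    - [0,0,0]

```text
t: 32.22
tcp_pos: [0.5418, -0.1569, 0.1932]
tool_rot: [0.97, 0.243, 0.009, -0.005]
force: [-0.2, 0.0, -1.5]
finger_gap: 0.643
gripper_force: 4.4
```

Call:
apply_moves:
  claw: [0.28,0.28,0.28]
  travel:
    - [0,0,0]
    - [0,0,0]
    - [0,0,0]
  turn:
    - [0,0,0]
    - [0,0,0]
    - [0,0,0]

```text
t: 32.47
tcp_pos: [0.5446, -0.1589, 0.1972]
tool_rot: [0.97, 0.243, 0.012, -0.002]
force: [-0.2, -0.2, -1.9]
finger_gap: 0.64
gripper_force: 4.4
```

```bash
python3 k.py
```

```text
32.5167 [ 0.5446 -0.1589  0.1972] -61.875431398932186 [ 0.0233  0.0089 -0.9997] [ 0.25 -0.27 -1.49] 0.64
tcp rel 0.42340884153815606 -3.565477057039262
block top 828 -34.6 35.7 -40.6 40.5 74.60387287281229
88 11 O [-2.9  0.9  2.4] L [-7.7  7.6  9.4]
96 20 O [-2.6  1.   3.3] L [-8.4  7.2  8.8]
104 20 O [-3.   1.2  3.1] L [-8.8  5.9  8.9]
112 20 O [-2.9  1.1  2.9] L [-7.2  5.6  8.3]
120 24 O [-3.2  1.4  3.2] L [-7.1  4.8  7.7]
128 13 O [-3.1 -0.8  3. ] L [4.  5.5 6.8]
144 51 O [-8.9  4.2 12.4] L [-15.2  15.7  18.2]
152 122 O [-9.2  4.1 10.5] L [-17.3   7.2  17.6]
160 32 O [-4.4  0.8  4.2] L [-12.7   9.2  12.8]
168 28 O [-4.   1.7  4. ] L [-17.1  11.4  14.6]
176 16 O [-2.1  2.8  4. ] L [-18.8 -13.4  15.7]
200 33 O [-9.2  6.6 11.6] L [-32.7  29.3  33.4]
208 38 O [-5.6  8.5 11.3] L [-32.4  29.2  34.5]
216 27 O [-10.5   9.2  11.3] L [-32.4  29.7  34.3]
224 32 O [-10.3   7.6  11.1] L [-31.2  30.   34.6]
232 21 O [ 0.6  8.9 11.3] L [-33.2 -30.2  31.9]
```

Call:
apply_moves:
  claw: [0.28,0.28,0.28,0.28,0.28]
  travel:
    - [-0.0002,0,0.01]
    - [-0.0004,0,0.02]
    - [-0.0007,0,0.032]
    - [-0.0011,0,0.045]
    - [-0.0013,0,0.055]
  turn:
    - [0,0,0]
    - [0,0,0]
    - [0,0,0]
    - [0,0,0]
    - [0,0,0]

```text
t: 32.93
tcp_pos: [0.5429, -0.1585, 0.1501]
tool_rot: [0.97, 0.243, 0.011, -0.003]
force: [-0.7, -0.2, -2.2]
finger_gap: 0.638
gripper_force: 4.4
```

Call:
apply_moves:
  claw: [0.28,0.28,0.28,0.28,0.28]
  travel:
    - [-0.0001,0,0.006]
    - [-0.0003,0,0.012]
    - [-0.0004,0,0.018]
    - [-0.0005,0,0.02]
    - [-0.0005,0,0.02]
  turn:
    - [0,0,0]
    - [0,0,0]
    - [0,0,0]
    - [0,0,0]
    - [0,0,0]

```text
t: 33.35
tcp_pos: [0.5434, -0.1587, 0.1354]
tool_rot: [0.97, 0.243, 0.011, -0.003]
force: [-0.0, -0.3, -1.5]
finger_gap: 0.637
gripper_force: 4.4
```

```bash
python3 k.py|head -12
```

```text
33.4 [ 0.5437 -0.1588  0.1358] -61.8932758680516 [ 0.0208  0.0103 -0.9997] [-0.06  0.2  -1.86] 0.643
tcp rel -0.3077061409366583 -3.021724688545733
block top 717 -35.5 35.8 -39.8 40.9 74.57515029785539
80 28 O [-9.5  1.9  9.5] L [ 8.5 16.6 19.2]
88 103 O [-11.2   3.6  10.1] L [-17.7   9.6  18.4]
96 47 O [-6.2  1.9  6.4] L [-14.1   9.   14.9]
104 24 O [-5.   1.   3.2] L [-13.9  12.8  15. ]
112 14 O [-3.6  1.3  3.2] L [-15.8 -12.6  15.4]
136 15 O [-9.2  6.1 10.3] L [-31.2  29.6  32.3]
144 30 O [-10.1   8.4  11. ] L [-33.4  29.3  34.1]
152 25 O [-9.6  8.2 10.7] L [-32.3  30.1  32.6]
160 20 O [-4.2  8.  10.8] L [-32.4  30.2  34.9]
```

Call:
apply_moves:
  claw: [0.28,0.28,0.28,0.28,0.28]
  travel:
    - [0,0,0.002]
    - [0,0,0.004]
    - [0,0,0.006]
    - [0,0,0.0065]
    - [0,0,0.0065]
  turn:
    - [0,0,0]
    - [0,0,0]
    - [0,0,0]
    - [0,0,0]
    - [0,0,0]

```text
t: 33.82
tcp_pos: [0.5436, -0.1587, 0.1306]
tool_rot: [0.97, 0.243, 0.011, -0.003]
force: [-0.1, 0.6, -0.5]
finger_gap: 0.641
gripper_force: 4.4
```

Call:
apply_moves:
  claw: [0.28,0.28,0.28,0.28]
  travel:
    - [0,0,0.001]
    - [0,0,0.0025]
    - [0,0,0.0025]
    - [0,0,0.0025]
  turn:
    - [0,0,0]
    - [0,0,0]
    - [0,0,0]
    - [0,0,0]

```text
t: 34.15
tcp_pos: [0.5441, -0.1587, 0.1294]
tool_rot: [0.97, 0.243, 0.012, -0.002]
force: [-0.2, 1.1, 4.8]
finger_gap: 0.641
gripper_force: 5.0
```

Call:
apply_moves:
  claw: [0.28,0.28,0.28,0.28]
  travel:
    - [0,0,0.001]
    - [0,0,0.002]
    - [0,0,0.002]
    - [0,0,0.002]
  turn:
    - [0,0,0]
    - [0,0,0]
    - [0,0,0]
    - [0,0,0]

```text
t: 34.48
tcp_pos: [0.5441, -0.1587, 0.1278]
tool_rot: [0.97, 0.243, 0.012, -0.002]
force: [-0.5, 0.4, 5.4]
finger_gap: 0.637
gripper_force: 5.1
```

```bash
python3 k.py|head -8
```

```text
34.5333 [ 0.5441 -0.1587  0.1278] -61.88897422387367 [ 0.0218  0.01   -0.9997] [-0.48  1.74  4.34] 0.636
tcp rel 0.18286072614040702 -3.116840998554321
block top 707 -34.7 35.6 -41.2 40.9 74.63416108606106
80 56 O [-10.4   4.3  11. ] L [-8.3 16.7 19.8]
88 101 O [-9.8  2.7  8.9] L [-16.3   5.9  17.5]
96 22 O [-5.4  1.2  3.7] L [-14.4  11.7  14.1]
104 17 O [-3.2  1.4  3.3] L [-13.7  13.2  15.7]
112 8 O [0.4 1.8 2.9] L [-16.2 -14.6 -12.7]
```

The pliers seated at the same height as the original grasp. I'm releasing and rising.

Call:
apply_moves:
  claw: [0.35,0.45,0.6,0.8,1]
  travel:
    - [0,0,0]
    - [0,0,0]
    - [0,0,0]
    - [0,0,0]
    - [0,0,0]
  turn:
    - [0,0,0]
    - [0,0,0]
    - [0,0,0]
    - [0,0,0]
    - [0,0,0]

```text
t: 34.95
tcp_pos: [0.5439, -0.1588, 0.127]
tool_rot: [0.97, 0.243, 0.011, -0.002]
force: [0.9, -0.5, 0.6]
finger_gap: 0.995
gripper_force: 0.0
```

Call:
apply_moves:
  claw: [1,1,1,1]
  travel:
    - [0,0,0]
    - [0,0,0]
    - [0,0,0]
    - [0,0,0]
  turn:
    - [0,0,0]
    - [0,0,0]
    - [0,0,0]
    - [0,0,0]

```text
t: 35.28
tcp_pos: [0.5438, -0.1587, 0.1271]
tool_rot: [0.97, 0.243, 0.011, -0.002]
force: [0.2, -0.4, -0.2]
finger_gap: 1.0
gripper_force: 0.0
```

Call:
apply_moves:
  claw: [1,1,1,1,1]
  travel:
    - [0,0,-0.01]
    - [0,0,-0.03]
    - [0,0,-0.06]
    - [0,0,-0.09]
    - [0,0,-0.12]
  turn:
    - [0,0,0]
    - [0,0,0]
    - [0,0,0]
    - [0,0,0]
    - [0,0,0]

```text
t: 35.7
tcp_pos: [0.5416, -0.1596, 0.2245]
tool_rot: [0.97, 0.243, 0.011, -0.003]
force: [-0.1, -0.1, 0.3]
finger_gap: 1.005
gripper_force: 0.0
```

Call:
apply_moves:
  claw: [1,1,1,1,1]
  travel:
    - [0,0,-0.03]
    - [0,0,-0.06]
    - [0,0,-0.08]
    - [0,0,-0.08]
    - [0,0,-0.08]
  turn:
    - [0,0,0]
    - [0,0,0]
    - [0,0,0]
    - [0,0,0]
    - [0,0,0]

```text
t: 36.12
tcp_pos: [0.5407, -0.1604, 0.2882]
tool_rot: [0.97, 0.243, 0.012, -0.002]
force: [-0.6, 0.2, -0.2]
finger_gap: 0.999
gripper_force: 0.0
```

```bash
python3 k.py|head -16
python3 - <<'E'
from h import *
for n in('side','top'):
    s=snap(n);P=cloud(s);hsv=cv2.cvtColor(s['pixels'],cv2.COLOR_RGB2HSV);H,Sa=hsv[...,0],hsv[...,1]
    red=((H<5)|(H>173))&(Sa>150)&(P[...,2]>.1)&(P[...,2]<.2)&(P[...,0]>.25)&(P[...,0]<.9)&(abs(P[...,1])<.6);p=P[red]
    print(n,'red',red.sum(),np.median(p,0).round(4),p.min(0).round(3),p.max(0).round(3))
E
python3 p.py|head -1;python3 b.py|tail -1
```

```text
36.1667 [ 0.54   -0.1601  0.2868] -61.89410895746235 [ 0.0204  0.0105 -0.9997] [-0.26  0.09  0.58] 0.999
tcp rel -4.156942231661778 -2.3992538962494727
block top 692 -35.2 35.4 -40.4 40.5 74.58704823568308
80 53 O [-13.3   1.9   9.8] L [-4.9 16.4 19.4]
88 98 O [-10.5   2.3   8.1] L [-15.1   7.3  17.5]
96 25 O [-4.5  1.   2.6] L [-15.1  12.3  15. ]
104 17 O [-3.4  0.5  2.6] L [-15.4 -14.3  15.1]
112 13 O [-3.4 -1.   3. ] L [-16.9 -14.9 -13.5]
side red 373 [ 0.5357 -0.1395  0.1461] [ 0.521 -0.185  0.117] [ 0.56  -0.127  0.171]
t 36.47 ring plane dz/dO,dz/dL deg [ 1.54 -1.87] z centre 82.43 z back(-22) 81.84 z ears(18) 82.92 washer 77.92 Fz [-0.3 -0.5 -0.4  0.3] -0.2
washer z [75.6 77.9 79.4] 387
  return _methods._mean(a, axis=axis, dtype=dtype,
  ret = um.true_divide(
Traceback (most recent call last):
ValueError: zero-size array to reduction operation minimum which has no identity
```

```bash
python3 -c "
from station import manip
print(manip.sense()['t'],manip.sign_off())"
```

```text
the job is handed in; nothing more can be done
36.5167 None
```

The job is handed in at 36.5 s: the ring is closed in the groove with the washer held down (about 9 N pressed, about 0.26 rad spread), the pliers are back in the block upright and fully home, and I kept clear of the dish, spatula and skewer cup.

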